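Charge the bead mill and fit its agitator shaft

TASK

Tip all six white grinding balls from the grey scoop cup into the steel trough of the bead mill, and stand the empty cup upright back on the worktop. Then take the agitator shaft out of its holder by the blue head and thread it down through the upper and then the lower guide bushing of the mill until its tip is inside the trough, below the trough's rim, with the steel collar still held just clear above the upper bushing. Finish while still holding the shaft there, spanning both bushings, and leave the amber bottle, flask and timer where they stand.

Things in the scene. Friction and masses are not known exactly. Their poses are not given: they have to be found in the camera images.
- mill: Fixed bench bead mill. Origin: on the worktop, below the axis of its two bushings; z up, x points from that axis to the column, away from the robot (turned up to 0.3 rad). Grey base 229 x 124 x 10 mm, x -150 to 79 mm. Dark column 26 x 30 mm at x = 58, top z = 160. Two arms 36 mm wide, from the column to x = -18: lower z = 90 to 108, upper z = 140 to 158 mm. Nothing stands above the upper arm.
- upper_bushing (a point): Top centre of the upper bushing, on the vertical bushing axis, 161 mm above the worktop. Each bushing is a 16 mm bore right through its arm, with a 3 mm lead-in chamfer at the top and on top of the arm a brass ring 3 mm high, 31 mm outside, 23 mm inside diameter.
- lower_bushing (a point): centre of the underside of the lower bushing, on the same axis, 90 mm above the worktop
- pot (a point): Centre of the open mouth of the rectangular steel trough fixed on the mill's base, 60 mm above the worktop, 60 mm from the bushing axis on the side away from the column; axes as the mill's. Trough 170 (x) x 116 (y) mm outside, walls 4 mm, inner floor about 14 mm, rim about 61 mm above the worktop. The bushing axis passes 21 mm inside its back wall; its front part is open from above.
- scoop_grip (a point): Centre of the red grip of the loose grey scoop cup (110 g) with the six balls on its floor; 93.5 mm above the worktop when it stands. Axes: z up, x to the spout (at first roughly to the robot's right, towards the mill). Grip 26 (x) x 22 (y) x 45 mm high, on top of a bail 54 mm wide across the cup's middle, bail top 71 mm above the cup's underside.
- ball0_center (a point): centre of a white ceramic grinding ball, 14 mm diameter, 10 g, at first in the scoop cup; it rolls freely
- ball1_center (a point): centre of another such ball
- ball2_center (a point): centre of another such ball
- ball3_center (a point): centre of another such ball
- ball4_center (a point): centre of another such ball
- ball5_center (a point): centre of another such ball
- holder: White shaft holder, fixed: foot 84 x 84 x 8 mm, two upright rods, top plate 56 (x) x 64 (y) x 10 mm whose upper face is 140 mm above the worktop, with a vertical 18 mm hole through its centre in which the shaft hangs by its collar. Origin: centre of its underside; z up.
- shaft: Loose agitator shaft, 160 g, 179 mm long, hanging upright in the holder at first, tip 10 mm above the worktop: lift it 135 mm straight up to leave the hole. Origin: centre of its tip; z along it to the head. Rod 12 mm diameter (last 4 mm tapered to 7) up to 130 mm, steel collar 32 mm diameter at 130 to 134, blue head 26 (x) by 20 mm (y) from 134 to 179 mm.
- shaft_tip (a point): centre of the lower end of the shaft
- shaft_grip (a point): centre of the blue head, 156.5 mm above the tip on the shaft's axis; axes as the shaft's (the flat faces 20 mm apart look along y)
- scoop_lip (a point): middle of the spout's lip, 50 mm in front (x) of the grip's axis and 30 mm above the cup's underside
- scoop: the scoop cup, origin at the centre of its underside below the grip, axes as the grip's: 88 mm long (x -38 to 50), 54 wide, walls 36 high, floor 4 mm thick from x = -35 to 6; from there the front is a ramp rising 30 degrees to the lip, so balls roll out once it is tipped forward well over 30 degrees
- amber_mid (a point): bystander: amber glass bottle with black cap, 53 mm diameter, 109 mm high; point half-way up
- flask_mid (a point): bystander: conical glass flask, 63 mm diameter, 107 mm high; point half-way up
- timer: bystander: small white timer, 60 x 66 x 18 mm, lying on the worktop; origin at the centre of its underside
There are look-alikes about, which are no part of the job. Of the things that look like the shaft, the larger one is meant.

How it is judged (in metres and radians):
On the way, in this order (a step that is already met when the one before it is completed fails the run):
1. all six balls lie in the trough (x of ball0_center in the frame of pot between -0.085 and 0.085 m and y of ball0_center in the frame of pot between -0.058 and 0.058 m and height (world z) of each of ball0_center, ball1_center, ball2_center, ball3_center, ball4_center, ball5_center below 0.056 m and x of ball1_center in the frame of pot between -0.085 and 0.085 m and y of ball1_center in the frame of pot between -0.058 and 0.058 m and x of ball2_center in the frame of pot between -0.085 and 0.085 m and y of ball2_center in the frame of pot between -0.058 and 0.058 m and x of ball3_center in the frame of pot between -0.085 and 0.085 m and y of ball3_center in the frame of pot between -0.058 and 0.058 m and x of ball4_center in the frame of pot between -0.085 and 0.085 m and y of ball4_center in the frame of pot between -0.058 and 0.058 m and x of ball5_center in the frame of pot between -0.085 and 0.085 m and y of ball5_center in the frame of pot between -0.058 and 0.058 m), for 0.2 s.
2. the cup stands upright on the worktop, let go (height (world z) of scoop_grip below 0.0995 m and angle between scoop_grip's own z axis and vertical below 0.12 rad and contact force between the fingers and scoop below 0.1 N and linear speed of scoop below 0.03 m/s), for 0.2 s.
3. the shaft has entered the upper bushing, upright and on its axis, its tip 5 mm or more below the ring's top (z of shaft_tip in the frame of mill below 0.156 m and horizontal distance between shaft_tip and upper_bushing below 0.008 m and angle between the z axis of shaft and the z axis of mill, either way round below 0.12 rad).
At the end, for the whole second after the job is handed in: All six balls in the trough below its rim; cup upright (7 deg) on the worktop, released; shaft upright (4.5 deg), through both bushings, tip below the trough rim (under 60 mm above the worktop), collar 1.5 mm or more above the upper bushing (tip over 32.5 mm), at rest, held by the fingers (all of step 1 and all of step 2 and z of shaft_tip in the frame of mill between 0.0325 and 0.06 m and horizontal distance between shaft_tip and lower_bushing below 0.006 m and horizontal distance between shaft_grip and upper_bushing below 0.008 m and angle between the z axis of shaft and the z axis of mill, either way round below 0.08 rad and contact force between the fingers and shaft above 1 N and linear speed of shaft below 0.03 m/s); the arm keeps its last pose, push and grip.
It fails at once if the amber bottle is shifted or knocked over (more than 20 mm) (distance of amber_mid from where it was at the start of the episode above 0.02 m).
It fails at once if the flask is shifted or knocked over (more than 20 mm) (distance of flask_mid from where it was at the start of the episode above 0.02 m).
It fails at once if the timer is shifted or knocked over (more than 20 mm) (distance of timer from where it was at the start of the episode above 0.02 m).
It also fails if it takes over 72 s, if anything falls off the work surface, if the arm or the gripper's body presses on something with over 40 N, if the wrist force passes 120 N, or if a joint passes its speed limit or range.

ROBOT

A 7-joint arm with a two-finger parallel gripper is mounted at the origin on a cart in front of the work surface, level with it; the furniture and walls round the work are solid. World frame = base frame: x ahead of the robot, y to its left, z up, the work surface at z = 0. Lengths are in m, angles in degrees, forces in N, time in s.
With the tool pointing down it reaches from about 0.425 to 0.875 m from the base axis. Payload 4.7 kg.
Tool frame: the origin (TCP) lies midway between the tips of the shut fingers; the grasp point (between the pads) lies 19 mm behind it; z points along the fingers, x is the direction in which the jaws open and shut, and the axes are right-handed (so a half turn about z gives the same grasp; the last joint's range is limited). The gripper opens to 87 mm and grips with 3 to 60 N. Pads are 19 mm wide; open, the fingers measure 117 mm over their backs; the gripper's body (75 mm by 190 mm) begins 51 mm behind the grasp point.
Start: joints at [-72.072, 18.392, -4.016, 83.108, 1.295, 78.541, -3.26], TCP at [0.191, 0.621, 0.188] pointing down, gripper open.
Joint ranges: [-163.93, 163.93], [-17.29, 119.83], [-79.2, 71.16], [3.27, 140.29], [-89.18, 269.18], [5.43, 117.66], [-154.24, 154.24]. Speed limits (degrees/s): [147.25, 147.25, 180, 180, 180, 180, 180].

INTERFACE

Orientations are given as [roll, pitch, yaw] about the fixed x, y, z axes, in that order (R = Rz(yaw) Ry(pitch) Rx(roll)).
In Python, from cell import env gives the robot as it stands.
- The arm moves only by the tool carry_out, never from a script. Its argument "plan" is a list of rows, each an object with "grip": the closure, from 0 (fully open) to 1 (shut); "dp": the shift along the tool's x, y, z in m, a list of three; "rotation": the turn, a rotation vector about the tool's x, y, z in degrees, a list of three. In form: [{"grip": grip, "dp": [dx, dy, dz], "rotation": [wx, wy, wz]}, ...]. A call has 1 to 8 rows; each row shifts and turns the pose as measured when the row begins, along the tool's axes as they then stand; what a row does not reach is not made up. A row lasts 1/12 s, in which the tool goes at most 41.7 mm and 7.16 degrees, less where a joint would pass 70% of its speed; a pose out of reach is approached as far as the arm can. A call is refused whole if a number of a shift passes 0.0417 or a number of a turn 7.16, either way. A call with a gripper value outside its range is refused whole. The fingers move at their own pace and stop on an object; "force" is the grip in N (left out, the last holds). Time passes only in rows, so rows that do not move let the fingers close. It gives the time, the measured TCP pose, the force and the opening at its end, in the units of the state.
- env.get_obs(): the state, without advancing time (a new reading comes with each control period).
- env.read_camera(name): name is "scene" or "top" or "wrist"; returns the picture (420x560x3 uint8, red, green, blue); there is no depth.
- env.camera_params(name): a dict with "fx", "fy", "cx", "cy" (pixels), "k1" (the pictures are not rectified: a ray, as slopes to the right and down, at radius r is drawn at 1 + k1 r^2 times it, then the intrinsics apply), "R" (3x3) and "t" (3): a world point X has camera coordinates R X + t. Camera axes: x right, y down, z forward; pixel columns grow to the right and rows downward; lengths in m; the calibration is good to about 2 mm. A picture is of the moment at which its call begins: read the wrist's pose just before it. camera_params takes no time and is no camera call; for the wrist camera it gives the pose at the moment of the call.
- env.sign_off(): hands the job in, once; it reports no verdict.
The state is a dict: "time_s": time; "qpos": joint angles; "joint_velocities": joint speeds; "effort": joint torques, N m; "tool_pos": TCP position; "tool_rot": TCP orientation; "force": force on the tool from outside, world axes, zero at the start; "wrist_torque": the same for the moment, N m; "grip_width": finger opening in m.
Only numpy, scipy, OpenCV 4.12 (cv2) and the standard library are available. Lean on these libraries where they do the work, as an engineer would, in place of code of your own. Each camera call takes 0.05 s, during which the arm holds its last target. There are 200 camera calls.

## Working session

There is one attempt and no reset: what is moved stays moved. The work goes in short steps, Python scripts to look and compute and a tool call to move; the robot and the scene stay as the last step left them, time stands still between calls to the robot, and variables do not carry over. Pictures are saved under pics/ and viewed, about 8 in all and at most 12, crops included, and the job is handed in when it is done.

Besides the shell and the picture viewer there is one more tool, called after "Request:" as name(argument=value, ...) on one line, values as JSON. carry_out: Moves the arm, as the interface text tells. Its arguments: {"type":"object","properties":{"plan":{"type":"array","items":{"type":"object","properties":{"grip":{"type":"number"},"dp":{"type":"array","items":{"type":"number"}},"rotation":{"type":"array","items":{"type":"number"}}}}},"force":{"type":"number"}},"required":["plan"]}

```bash
mkdir -p pics; ls
cat > h.py <<'E'
import numpy as np, cv2
from cell import env
from scipy.spatial.transform import Rotation as Ro
def snap(n,f=None):
    p=env.camera_params(n); im=env.read_camera(n)
    im=np.ascontiguousarray(im[:,:,::-1])
    if f: cv2.imwrite('pics/'+f,im)
    return im,p
def ray(p,u,v):
    K=np.array([[p['fx'],0,p['cx']],[0,p['fy'],p['cy']],[0,0,1.]])
    d=cv2.undistortPoints(np.array([[[u,v]]],float),K,np.array([p['k1'],0,0,0.]))[0,0]
    # opencv: drawn = x(1+k1 r^2)
    R=np.array(p['R']);t=np.array(p['t'])
    return -R.T@t, R.T@np.array([d[0],d[1],1])
def onz(p,u,v,z):
    c,d=ray(p,u,v); return c+d*(z-c[2])/d[2]
def two(p1,a,p2,b):
    c,d=ray(p1,*a);e,f=ray(p2,*b)
    s=np.linalg.lstsq(np.c_[d,-f],e-c,rcond=None)[0]
    P,Q=c+s[0]*d,e+s[1]*f
    return (P+Q)/2,np.linalg.norm(P-Q)
def proj(p,X):
    X=np.array(p['R'])@np.array(X)+np.array(p['t']);a=X[:2]/X[2];a=a*(1+p['k1']*(a@a))
    return a*[p['fx'],p['fy']]+[p['cx'],p['cy']]
def st():
    o=env.get_obs();print({k:np.round(o[k],4).tolist() for k in('time_s','qpos','tool_pos','tool_rot','force','grip_width')});return o
E
python3 - <<'E'
from h import *
o=st()
a,p=snap('scene','s0.png');b,q=snap('top','t0.png')
for x in(p,q): print({k:np.round(v,3).tolist() for k,v in x.items()})
E
```

```text
pics
{'time_s': 0.0, 'qpos': [-72.074, 18.4383, -4.0152, 83.1755, 1.2945, 78.5407, -3.2592], 'tool_pos': [0.1912, 0.6206, 0.1869], 'tool_rot': [179.9946, 0.1093, 72.8841], 'force': [-0.1757, 0.3251, -0.6847], 'grip_width': 0.0867}
{'fx': 494.053, 'fy': 494.053, 'cx': 289.115, 'cy': 209.509, 'k1': 0.005, 'R': [[0.882, -0.471, -0.001], [-0.278, -0.519, -0.808], [0.38, 0.713, -0.589]], 't': [-0.466, 0.284, 1.05]}
{'fx': 392.665, 'fy': 392.665, 'cx': 284.903, 'cy': 209.805, 'k1': 0.017, 'R': [[0.025, -1.0, 0.0], [-0.993, -0.025, -0.117], [0.117, 0.003, -0.993]], 't': [0.06, 0.568, 1.308]}
```

View pics/s0.png

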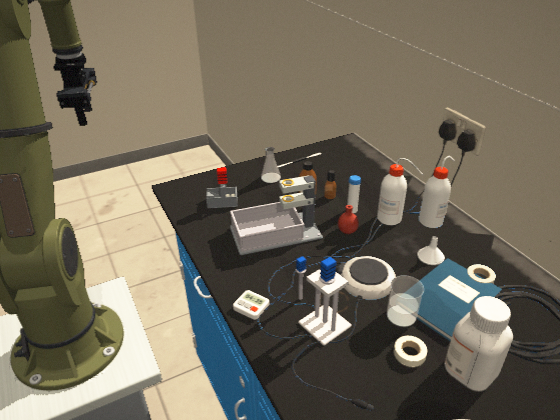

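View pics/t0.png

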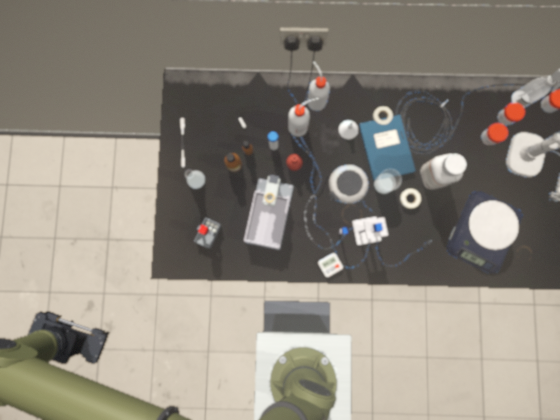

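Scene: red grip at (222,176) on the grey cup; the other red things are the red flask (347,220) and caps (396,170), (441,172). The blue head is in the holder at (328,270), with a smaller look-alike at (301,264) and a blue-capped bottle at (355,181). The mill is at (290,190). Top: grip (203,230), large head (378,228), small one (344,231), bushing (269,197).

Run:
```python
from h import *
a,p=cv2.imread('pics/s0.png'),env.camera_params('scene');b,q=cv2.imread('pics/t0.png'),env.camera_params('top')
def blobs(im,lo,hi,box):
    h=cv2.cvtColor(im,cv2.COLOR_BGR2HSV);m=cv2.inRange(h,lo,hi)
    x0,y0,x1,y1=box;M=np.zeros_like(m);M[y0:y1,x0:x1]=m[y0:y1,x0:x1]
    n,l,s,c=cv2.connectedComponentsWithStats(M)
    return [(s[i].tolist(),c[i].round(1)) for i in range(1,n) if s[i][4]>8]
red=((0,150,90),(8,255,255)); blue=((100,150,70),(125,255,255))
print('red',blobs(a,*red,(205,155,240,195)),blobs(b,*red,(190,215,220,245)))
print('blue',blobs(a,*blue,(290,250,345,290)),blobs(b,*blue,(335,215,395,245)))
r=[cv2.resize(a[150:350,190:350],None,fx=2.9,fy=2.9,interpolation=cv2.INTER_CUBIC)]
r.append(cv2.resize(b[160:280,185:395],None,fx=2,fy=2,interpolation=cv2.INTER_CUBIC)[:, :])
cv2.imwrite('pics/c_s.png',r[0]); 
cv2.imwrite('pics/c_t.png',cv2.resize(b[135:285,175:395],None,fx=3.6,fy=3.6,interpolation=cv2.INTER_CUBIC))
```

```text
red [([216, 167, 11, 13, 108], array([221.5, 172.8])), ([218, 181, 10, 3, 29], array([222.3, 182. ]))] [([199, 225, 9, 9, 55], array([203.1, 229.4]))]
blue [([296, 256, 10, 16, 108], array([300.8, 262.8])), ([320, 257, 16, 24, 255], array([327.7, 267.7]))] [([375, 225, 6, 6, 27], array([377.7, 227.1])), ([343, 228, 4, 5, 18], array([344.7, 230. ]))]
```

View pics/c_t.png

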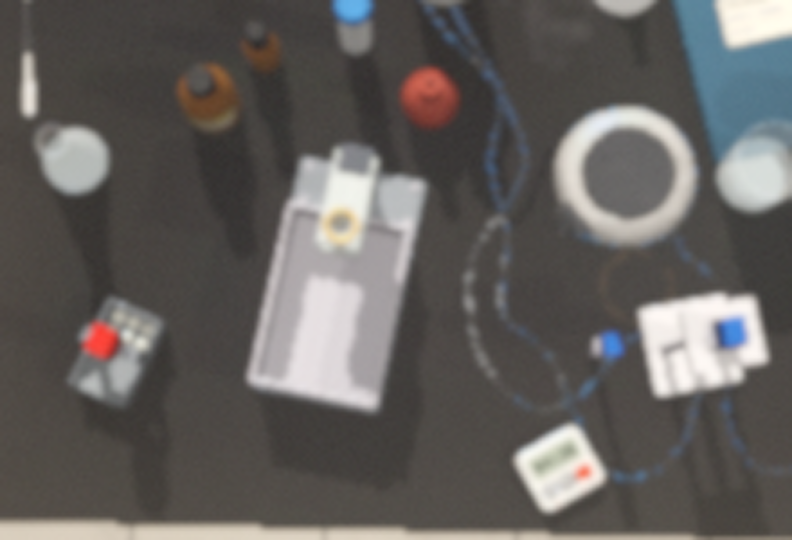

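Top crop: cup long axis runs (110,298)→(70,385), balls around (135,325), mill axis at (340,225), timer (560,468), amber (205,95), flask (75,160). The spout direction needs a close look.

Run:
```python
from h import *
p=env.camera_params('scene');q=env.camera_params('top')
T=lambda x,y:(175+x/3.6,135+y/3.6)
print('grip',two(p,(222,175.5),q,(203.1,229.4)))
print('head',two(p,(327.7,268.5),q,(377.7,227.3)), 'small',two(p,(300.8,264),q,(344.5,230)))
print('bush top',onz(q,*T(340,225),.161))
for n,c,z in(('cup corners',[(70,385),(110,298),(165,320),(125,410)],.036),('trough',[(248,382),(378,410),(428,182)],.061),('timer',[(560,468)],.018),('amber',[(210,105)],.05),('flask',[(75,160)],.03),('holderplate',[(640,305),(655,397),(740,380),(725,293)],.14)):
    print(n,[onz(q,*T(*k),z).round(3).tolist() for k in c])
im,w=snap('wrist');print(w['t'], np.round(w['R'],2).tolist(),w['fx'])
o=env.get_obs();R=Ro.from_euler('xyz',o['tool_rot'],degrees=True)
C=-np.array(w['R']).T@w['t'];print('cam in tool',R.inv().apply(C-o['tool_pos']),R.inv().apply(np.array(w['R'])[2]))
```

```text
grip (array([0.48923443, 0.33866292, 0.08730559]), np.float64(0.0008128076739715086))
head (array([ 0.50382216, -0.21066394,  0.16678776]), np.float64(0.0003309949594208617)) small (array([ 0.49600467, -0.11782129,  0.10792069]), np.float64(0.0020514104760917086))
bush top [0.58822128 0.12291565 0.161     ]
cup corners [[0.449, 0.377, 0.036], [0.532, 0.343, 0.036], [0.512, 0.29, 0.036], [0.427, 0.324, 0.036]]
trough [[0.455, 0.208, 0.061], [0.432, 0.087, 0.061], [0.646, 0.046, 0.061]]
timer [[0.383, -0.085, 0.018]]
amber [[0.717, 0.254, 0.05]]
flask [[0.664, 0.384, 0.03]]
holderplate [[0.528, -0.139, 0.14], [0.448, -0.152, 0.14], [0.465, -0.226, 0.14], [0.54, -0.213, 0.14]]
[-0.64896903 -0.03310008  0.39151749] [[0.29, 0.96, -0.0], [0.92, -0.28, 0.27], [0.25, -0.08, -0.96]] 354.43487177900204
cam in tool [ 0.00024403 -0.07260968 -0.19717064] [-0.0013769   0.26683865  0.96374023]
```

View pics/c_s.png

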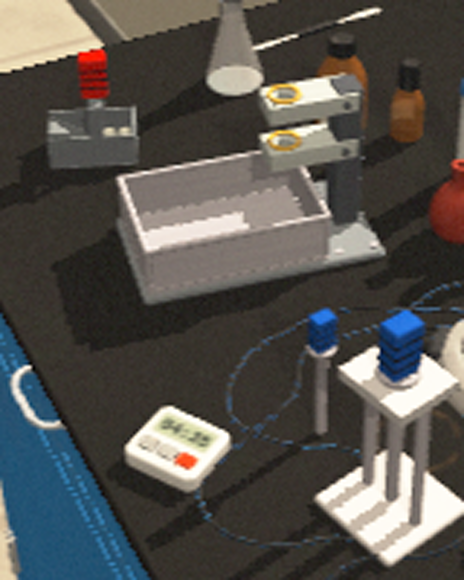

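Cup at roughly (0.489,0.339), and its spout seems to face the robot. The mill axis is about (0.588,0.123) and the mill is yawed about −11°. Next I fly above the cup for a wrist-camera look.

Request:
carry_out(plan=[{"grip": 0,"dp": [-0.018,0.034,-0.014]},{"grip": 0,"dp": [-0.018,0.034,-0.014]},{"grip": 0,"dp": [-0.018,0.034,-0.014]},{"grip": 0,"dp": [-0.018,0.034,-0.014]},{"grip": 0,"dp": [-0.018,0.034,-0.014]},{"grip": 0,"dp": [-0.018,0.034,-0.014]},{"grip": 0,"dp": [-0.018,0.034,-0.014]},{"grip": 0,"dp": [-0.018,0.034,-0.014]}])

```text
schema error: expected keys grip, dp, rotation
```

Run:
```python
from h import *
st(); im,w=snap('wrist','w1.png'); np.save('w1.npy',w,allow_pickle=True)
```

```text
{'time_s': 0.15, 'qpos': [-72.0737, 18.4288, -4.018, 83.1568, 1.2943, 78.5417, -3.2594], 'tool_pos': [0.1912, 0.6208, 0.1871], 'tool_rot': [179.9964, 0.0821, 72.8859], 'force': [-0.1875, -0.0839, -0.3478], 'grip_width': 0.087}
```

View pics/w1.png

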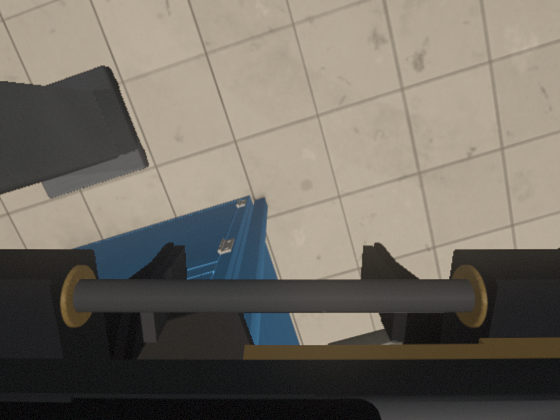

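Request:
carry_out(plan=[{"grip": 0,"dp": [-0.015,0.034,-0.012],"rotation": [0,0,0]},{"grip": 0,"dp": [-0.015,0.034,-0.012],"rotation": [0,0,0]},{"grip": 0,"dp": [-0.015,0.034,-0.012],"rotation": [0,0,0]},{"grip": 0,"dp": [-0.015,0.034,-0.012],"rotation": [0,0,0]},{"grip": 0,"dp": [-0.015,0.034,-0.012],"rotation": [0,0,0]},{"grip": 0,"dp": [-0.015,0.034,-0.012],"rotation": [0,0,0]},{"grip": 0,"dp": [-0.015,0.034,-0.012],"rotation": [0,0,0]},{"grip": 0,"dp": [-0.015,0.034,-0.012],"rotation": [0,0,0]}])

```text
time_s: 0.87
tool_pos: [0.4124, 0.4259, 0.2791]
tool_rot: [-179.5, 0.6, 74.3]
force: [1.0, 0.8, 0.0]
grip_width: 0.0873
```

Request:
carry_out(plan=[{"grip": 0,"dp": [-0.015,0.034,0],"rotation": [0,0,0]},{"grip": 0,"dp": [-0.015,0.034,0],"rotation": [0,0,0]},{"grip": 0,"dp": [-0.015,0.034,0],"rotation": [0,0,0]},{"grip": 0,"dp": [-0.015,0.034,0],"rotation": [0,0,0]},{"grip": 0,"dp": [0,0,0],"rotation": [0,0,0]}])

```text
time_s: 1.28
tool_pos: [0.5398, 0.3174, 0.2827]
tool_rot: [-180.0, 0.4, 73.5]
force: [0.2, -1.9, -1.1]
grip_width: 0.0873
```

Run:
```python
from h import *
st(); im,w=snap('wrist','w2.png'); np.save('w2.npy',w,allow_pickle=True)
```

```text
{'time_s': 1.2833, 'qpos': [-42.6552, 14.2352, 12.0263, 78.0214, -2.6559, 88.394, 42.653], 'tool_pos': [0.5398, 0.3174, 0.2827], 'tool_rot': [-179.972, 0.4473, 73.5496], 'force': [0.188, -1.8774, -1.0968], 'grip_width': 0.0873}
```

View pics/w2.png

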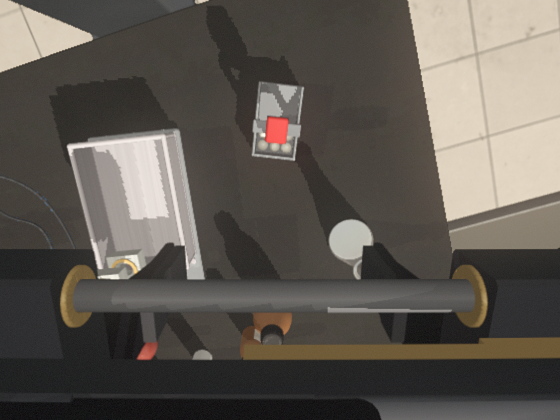

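Wrist view: cup at (278,120), balls at the lower end (275,147), ramp with spout at the top (282,85), so the spout faces the robot. Red grip top is at (277,130), bushing ring at (124,268).

Run:
```python
from h import *
w=np.load('w2.npy',allow_pickle=True).item();im=cv2.imread('pics/w2.png')
h=cv2.cvtColor(im,cv2.COLOR_BGR2HSV);m=cv2.inRange(h,(0,150,150),(8,255,255));m[:105]=0;m[160:]=0
r=cv2.minAreaRect(cv2.findNonZero(m));print(r);print('grip top',onz(w,*r[0],.116))
bp=cv2.boxPoints(r);B=[onz(w,*k,.116) for k in bp];print(np.round(B,4).tolist())
for a,b in((0,1),(1,2)): d=B[b]-B[a];print(np.linalg.norm(d),np.degrees(np.arctan2(d[1],d[0])))
C=[onz(w,*k,.036) for k in((260,82),(303,85),(296,160),(253,155))];print(np.round(C,4).tolist(),np.mean(C,0))
d=(C[0]+C[1]-C[2]-C[3]);print('spout dir',np.degrees(np.arctan2(d[1],d[0])))
print('ring',onz(w,124,268,.161))
```

```text
((276.098388671875, 129.9180450439453), (20.823219299316406, 25.53108024597168), 5.19442892074585)
grip top [0.4881495  0.33395274 0.116     ]
[[0.4961, 0.3195, 0.116], [0.4728, 0.3289, 0.116], [0.4804, 0.3482, 0.116], [0.5038, 0.3391, 0.116]]
0.02510610811292375 157.92102466872865
0.02073165287414282 68.52152308995076
[[0.4332, 0.33, 0.036], [0.4509, 0.378, 0.036], [0.5344, 0.3462, 0.036], [0.5132, 0.2964, 0.036]] [0.48292175 0.3376786  0.036     ]
spout dir 158.19827697100098
ring [0.57115655 0.15329511 0.161     ]
```

Request:
carry_out(plan=[{"grip": 0,"dp": [0.001,-0.028,0.01],"rotation": [0,0,2.6]},{"grip": 0,"dp": [0.001,-0.027,0.02],"rotation": [0,0,2.6]},{"grip": 0,"dp": [0,0,0.035],"rotation": [0,0,0]},{"grip": 0,"dp": [0,0,0.035],"rotation": [0,0,0]},{"grip": 0,"dp": [0,0,0.035],"rotation": [0,0,0]},{"grip": 0,"dp": [0,0,0],"rotation": [0,0,0]}], force=25)

```text
time_s: 1.83
tool_pos: [0.4799, 0.3444, 0.1449]
tool_rot: [-179.8, -0.0, 68.4]
force: [-2.3, -1.6, -1.4]
grip_width: 0.0872
```

```bash
cat >> h.py <<'E'
def togo(pos,rpy):
    "shift and turn, in tool axes, to world TCP pose"
    o=env.get_obs();R=Ro.from_euler('xyz',o['tool_rot'],degrees=True);G=Ro.from_euler('xyz',rpy,degrees=True)
    print('dp',R.inv().apply(np.array(pos)-o['tool_pos']).round(4),'rot',(R.inv()*G).as_rotvec(degrees=True).round(2))
E
python3 - <<'E'
from h import *
st(); togo([.4885,.336,.0765],[180,0,68.3])
E
```

```text
{'time_s': 1.8333, 'qpos': [-46.6451, 12.5915, 9.8659, 95.5638, -2.4513, 72.137, 32.1416], 'tool_pos': [0.4799, 0.3444, 0.1449], 'tool_rot': [-179.7855, -0.0178, 68.3974], 'force': [-2.2885, -1.5749, -1.4146], 'grip_width': 0.0872}
dp [-0.0047  0.0114  0.0684] rot [-0.21 -0.02  0.1 ]
```

Request:
carry_out(plan=[{"grip": 0,"dp": [-0.0045,0.0115,0.01],"rotation": [0,0,0]},{"grip": 0,"dp": [0,0,0.02],"rotation": [0,0,0]},{"grip": 0,"dp": [0,0,0.02],"rotation": [0,0,0]},{"grip": 0,"dp": [0,0,0.015],"rotation": [0,0,0]},{"grip": 0,"dp": [0,0,0],"rotation": [0,0,0]}])

```text
time_s: 2.25
tool_pos: [0.4925, 0.3392, 0.0838]
tool_rot: [180.0, -0.4, 68.7]
force: [-1.0, -0.6, 0.6]
grip_width: 0.087
```

Run:
```python
from h import *
st(); togo([.4885,.336,.0765],[180,0,68.3])
```

```text
{'time_s': 2.25, 'qpos': [-45.5427, 15.8376, 10.0815, 98.9495, -3.2737, 65.103, 34.1841], 'tool_pos': [0.4925, 0.3392, 0.0838], 'tool_rot': [179.9894, -0.4426, 68.66], 'force': [-0.9627, -0.5975, 0.5909], 'grip_width': 0.087}
dp [-0.0045 -0.0025  0.0073] rot [ 0.01 -0.44  0.36]
```

Request:
carry_out(plan=[{"grip": 0,"dp": [-0.0045,-0.0025,0.007],"rotation": [0,-0.4,0.4]},{"grip": 0,"dp": [0,0,0],"rotation": [0,0,0]},{"grip": 1,"dp": [0,0,0],"rotation": [0,0,0]},{"grip": 1,"dp": [0,0,0],"rotation": [0,0,0]},{"grip": 1,"dp": [0,0,0],"rotation": [0,0,0]},{"grip": 1,"dp": [0,0,0],"rotation": [0,0,0]},{"grip": 1,"dp": [0,0,0],"rotation": [0,0,0]},{"grip": 1,"dp": [0,0,0],"rotation": [0,0,0]}])

```text
time_s: 2.92
tool_pos: [0.4942, 0.3381, 0.0851]
tool_rot: [179.6, -0.6, 68.2]
force: [0.8, 0.4, 0.4]
grip_width: 0.0549
```

Request:
carry_out(plan=[{"grip": 1,"dp": [0,0,0],"rotation": [0,0,0]},{"grip": 1,"dp": [0,0,0],"rotation": [0,0,0]},{"grip": 1,"dp": [0,0,-0.01],"rotation": [0,0,0]},{"grip": 1,"dp": [0,0,-0.02],"rotation": [0,0,0]},{"grip": 1,"dp": [0,0,-0.02],"rotation": [0,0,0]},{"grip": 1,"dp": [0,0,-0.02],"rotation": [0,0,0]},{"grip": 1,"dp": [0,0,-0.02],"rotation": [0,0,0]},{"grip": 1,"dp": [0,0,0],"rotation": [0,0,0]}])

```text
time_s: 3.58
tool_pos: [0.492, 0.3366, 0.1804]
tool_rot: [179.7, -0.5, 68.2]
force: [0.7, 0.7, 0.6]
grip_width: 0.0035
```

Run:
```python
from h import *
st()
M=np.array([.588,.123]);a=np.radians(-10.8);mx=np.array([np.cos(a),np.sin(a)])
for az in(169.2,180,190):
  f=np.array([np.cos(np.radians(az)),np.sin(np.radians(az))])
  lip=M-.098*mx
  for th,lz in((0,.12),(25,.10),(40,.08),(65,.075)):
    c,s=np.cos(np.radians(th)),np.sin(np.radians(th))
    F=.05*c-.0655*s;U=-.05*s-.0655*c   # lip from grasp point (2mm above grip centre)
    G=np.r_[lip-F*f,lz-U]; T=G-.019*np.r_[f*s,c]
    print(az,th,'TCP',T.round(4),'rpy',(Ro.from_rotvec(-np.radians(th)*np.r_[-f[1],f[0],0]*-1)*Ro.from_euler('z',az-90,degrees=True)*Ro.from_euler('x',180,degrees=True)).as_euler('xyz',degrees=True).round(1))
im,w=snap('wrist','w3.png')
```

```text
{'time_s': 3.5833, 'qpos': [-46.058, 11.4795, 10.5151, 92.7742, -2.1357, 75.3979, 32.9379], 'tool_pos': [0.492, 0.3366, 0.1804], 'tool_rot': [179.6952, -0.4527, 68.1688], 'force': [0.6851, 0.6555, 0.5805], 'grip_width': 0.0035}
169.2 0 TCP [0.5409 0.132  0.1665] rpy [180.    0.   79.2]
169.2 25 TCP [0.5169 0.1366 0.1633] rpy [155.    0.   79.2]
169.2 40 TCP [0.5    0.1398 0.1478] rpy [140.    0.   79.2]
169.2 65 TCP [0.4711 0.1453 0.14  ] rpy [115.    0.   79.2]
180 0 TCP [0.5417 0.1414 0.1665] rpy [180.   0.  90.]
180 25 TCP [0.5174 0.1414 0.1633] rpy [155.   0.  90.]
180 40 TCP [0.5001 0.1414 0.1478] rpy [140.   0.  90.]
180 65 TCP [0.4707 0.1414 0.14  ] rpy [115.  -0.  90.]
190 0 TCP [0.541  0.15   0.1665] rpy [180.   0. 100.]
190 25 TCP [0.517  0.1458 0.1633] rpy [155.  -0. 100.]
190 40 TCP [0.5    0.1428 0.1478] rpy [140.  -0. 100.]
190 65 TCP [0.471  0.1377 0.14  ] rpy [115.  -0. 100.]
```

View pics/w3.png

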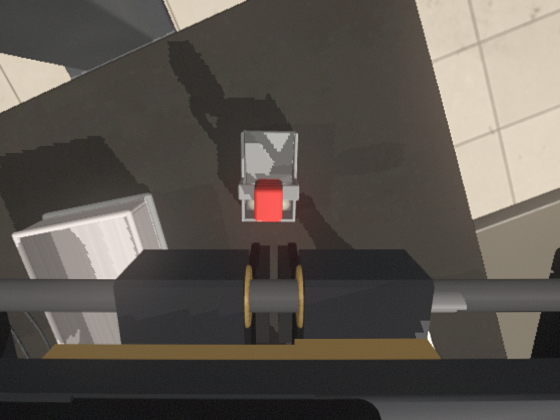

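The jaws had not finished closing when I lifted, so the cup stayed standing (grip at (269,200)). I'll re-measure and regrasp with a longer close.

Run:
```python
from h import *
w=env.camera_params('wrist');im=cv2.imread('pics/w3.png')
h=cv2.cvtColor(im,cv2.COLOR_BGR2HSV);m=cv2.inRange(h,(0,150,110),(8,255,255));m[:165]=0;m[235:]=0
ys,xs=np.nonzero(m);print(xs.min(),xs.max(),ys.min(),ys.max())
yb=ys.max()-1;u=xs[ys==yb].mean();P=onz(w,u,ys.max()+.5,.116)
f=np.array([np.cos(np.radians(158.2)),np.sin(np.radians(158.2)),0])
print('row',yb,u,'ctr',P+.013*f)
C=[onz(w,*k,.036) for k in((242,131),(298,131),(296,220),(242,220))];print(np.mean(C,0)-.006*f)
d=(C[0]+C[1]-C[2]-C[3]);print('spout dir',np.degrees(np.arctan2(d[1],d[0])))
```

```text
254 281 180 221
row 220 270.0 ctr [0.48749361 0.33531864 0.116     ]
[0.48655909 0.33486901 0.036     ]
spout dir 157.36650504184104
```

Request:
carry_out(plan=[{"grip": 0,"dp": [0,0,0],"rotation": [0,0,0]},{"grip": 0,"dp": [0,0,0],"rotation": [0,0,0]},{"grip": 0,"dp": [0,0,0],"rotation": [0,0,0]},{"grip": 0,"dp": [0,0,0],"rotation": [0,0,0]},{"grip": 0,"dp": [0,0,0],"rotation": [0,0,0]},{"grip": 0,"dp": [0,0,0],"rotation": [0,0,0]}])

```text
time_s: 4.13
tool_pos: [0.4893, 0.3347, 0.1748]
tool_rot: [179.9, -0.0, 68.2]
force: [-0.4, 0.7, -0.2]
grip_width: 0.0343
```

Request:
carry_out(plan=[{"grip": 0.3,"dp": [0,0,0.01],"rotation": [0,0,0]},{"grip": 0.3,"dp": [0,0,0.02],"rotation": [0,0,0]},{"grip": 0.3,"dp": [0,0,0.025],"rotation": [0,0,0]},{"grip": 0.3,"dp": [0,0,0.025],"rotation": [0,0,0]},{"grip": 0.3,"dp": [0,0,0.018],"rotation": [0,0,0]},{"grip": 0.3,"dp": [0,0,0],"rotation": [0,0,0]}])

```text
time_s: 4.63
tool_pos: [0.4892, 0.3346, 0.0701]
tool_rot: [179.9, -0.1, 68.2]
force: [-2.2, -0.6, -0.7]
grip_width: 0.0603
```

Run:
```python
from h import *
st(); togo([.4878,.3353,.0765],[180,0,68])
```

```text
{'time_s': 4.6333, 'qpos': [-45.6335, 16.1999, 10.1538, 100.1901, -3.0997, 63.786, 33.6635], 'tool_pos': [0.4892, 0.3346, 0.0701], 'tool_rot': [179.9152, -0.0621, 68.173], 'force': [-2.2345, -0.6263, -0.683], 'grip_width': 0.0603}
dp [ 0.0001 -0.0016 -0.0064] rot [ 0.08 -0.06  0.17]
```

Request:
carry_out(plan=[{"grip": 0.3,"dp": [0,-0.0015,-0.007],"rotation": [0,0,0]},{"grip": 0.3,"dp": [0,0,0],"rotation": [0,0,0]}])

```text
time_s: 4.8
tool_pos: [0.4867, 0.3342, 0.076]
tool_rot: [-180.0, 0.1, 68.2]
force: [0.1, 0.1, 0.4]
grip_width: 0.0608
```

Request:
carry_out(plan=[{"grip": 1,"dp": [0,0,0],"rotation": [0,0,0]},{"grip": 1,"dp": [0,0,0],"rotation": [0,0,0]},{"grip": 1,"dp": [0,0,0],"rotation": [0,0,0]},{"grip": 1,"dp": [0,0,0],"rotation": [0,0,0]},{"grip": 1,"dp": [0,0,0],"rotation": [0,0,0]},{"grip": 1,"dp": [0,0,0],"rotation": [0,0,0]},{"grip": 1,"dp": [0,0,0],"rotation": [0,0,0]},{"grip": 1,"dp": [0,0,0],"rotation": [0,0,0]}])

```text
time_s: 5.47
tool_pos: [0.4902, 0.3371, 0.0828]
tool_rot: [179.7, -0.4, 68.2]
force: [-0.0, 0.5, 0.0]
grip_width: 0.0154
```

Request:
carry_out(plan=[{"grip": 1,"dp": [0,0,0],"rotation": [0,0,0]},{"grip": 1,"dp": [0,0,0],"rotation": [0,0,0]},{"grip": 1,"dp": [0,0,0],"rotation": [0,0,0]}])

```text
time_s: 5.72
tool_pos: [0.4901, 0.3369, 0.0827]
tool_rot: [179.7, -0.4, 68.2]
force: [0.1, 0.3, 0.4]
grip_width: 0.0018
```

Run:
```python
from h import *
a,w=snap('wrist','w4.png');b,p=snap('scene','s4.png');t,q=snap('top','t4.png')
o=st()
for n,c in(('w',w),('s',p),('t',q)): print(n,proj(c,o['tool_pos']).round(1),proj(c,[.4878,.3353,.0935]).round(1))
c1=cv2.resize(a[150:420,100:460],(400,300));u,v=proj(p,[.488,.335,.1]).astype(int);c2=cv2.resize(b[max(v-60,0):v+60,u-80:u+80],(400,300),interpolation=cv2.INTER_CUBIC)
u,v=proj(q,[.488,.335,.1]).astype(int);c3=cv2.resize(t[v-60:v+60,u-80:u+80],(400,300),interpolation=cv2.INTER_CUBIC)
cv2.imwrite('pics/m4.png',np.vstack([np.hstack([c1,c2]),np.hstack([c3,c3*0])]))
```

```text
{'time_s': 5.8667, 'qpos': [-45.7914, 15.4283, 10.165, 99.6001, -2.956, 64.7347, 33.4228], 'tool_pos': [0.4901, 0.3369, 0.0827], 'tool_rot': [179.7202, -0.4109, 68.17], 'force': [0.7501, -0.8349, 0.549], 'grip_width': 0.0007}
w [273.3 238.2] [269.1 242.4]
s [222.5 177.1] [221.7 174.4]
t [204.  229.1] [203.8 229.6]
```

View pics/m4.png

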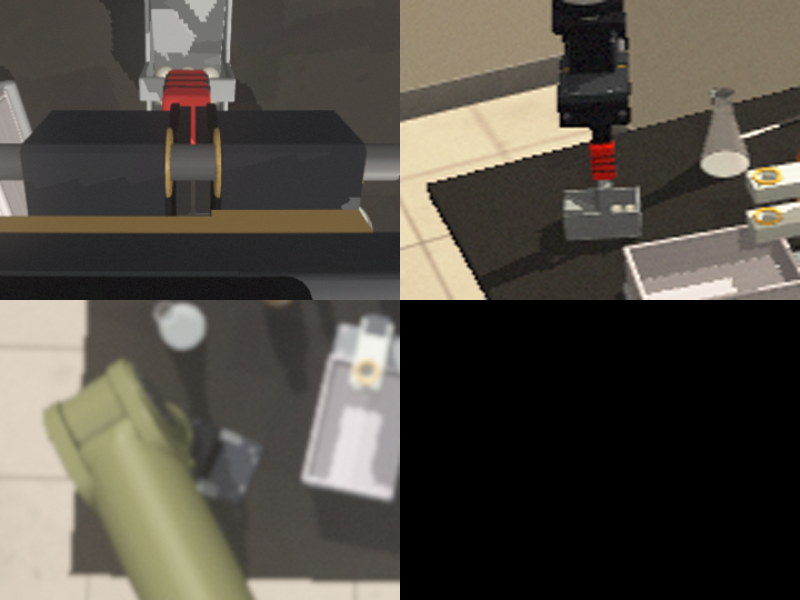

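The view shows the shut fingertips about 30 mm higher than the reported TCP would put them: they sit on top of the red grip, at scene (222,170). I'll open fully (the jaws clear the 54 mm cup), go down 37 mm and measure again.

Request:
carry_out(plan=[{"grip": 0,"dp": [0,-0.002,-0.015],"rotation": [0,0,0]},{"grip": 0,"dp": [0,0,0],"rotation": [0,0,0]},{"grip": 0,"dp": [0,0,0],"rotation": [0,0,0]},{"grip": 0,"dp": [0,0,0],"rotation": [0,0,0]},{"grip": 0,"dp": [0,0,0],"rotation": [0,0,0]},{"grip": 0,"dp": [0,0,0],"rotation": [0,0,0]},{"grip": 0,"dp": [0,0,0],"rotation": [0,0,0]},{"grip": 0,"dp": [0,0,0],"rotation": [0,0,0]}])

```text
time_s: 6.53
tool_pos: [0.4872, 0.3365, 0.095]
tool_rot: [179.8, -0.2, 68.2]
force: [-1.0, 0.6, -0.2]
grip_width: 0.0459
```

Request:
carry_out(plan=[{"grip": 0,"dp": [0,0,0],"rotation": [0,0,0]},{"grip": 0,"dp": [0,0,0],"rotation": [0,0,0]},{"grip": 0,"dp": [0,0,0],"rotation": [0,0,0]},{"grip": 0,"dp": [0,0,0],"rotation": [0,0,0]},{"grip": 0,"dp": [0,0,0],"rotation": [0,0,0]},{"grip": 0,"dp": [0,0,0],"rotation": [0,0,0]}])

```text
time_s: 7.03
tool_pos: [0.487, 0.3362, 0.0944]
tool_rot: [179.8, -0.2, 68.1]
force: [0.4, -0.6, 0.0]
grip_width: 0.0835
```

Run:
```python
from h import *
o=st();togo([.4878,.3353,.046],[180,0,68])
p=env.camera_params('scene')
for z in(.08,.1,.112,.12): print(z,proj(p,[.4901,.3369,z]).round(1))
a,w=snap('wrist','w5.png');b,p=snap('scene','s5.png')
c1=cv2.resize(a[150:420,100:460],(400,300));u,v=222,165;c2=cv2.resize(b[v-60:v+60,u-80:u+80],(400,300),interpolation=cv2.INTER_CUBIC)
cv2.imwrite('pics/m5.png',np.hstack([c1,c2]))
```

```text
{'time_s': 7.0333, 'qpos': [-45.9744, 14.6932, 10.1731, 99.08, -2.7481, 66.2302, 33.1195], 'tool_pos': [0.487, 0.3362, 0.0944], 'tool_rot': [179.8269, -0.1771, 68.1495], 'force': [0.3765, -0.6495, 0.0453], 'grip_width': 0.0835}
dp [-0.0007  0.0009  0.0484] rot [ 0.17 -0.18  0.15]
0.08 [222.6 177.9]
0.1 [222. 172.]
0.112 [221.7 168.4]
0.12 [221.4 166. ]
```

View pics/m5.png

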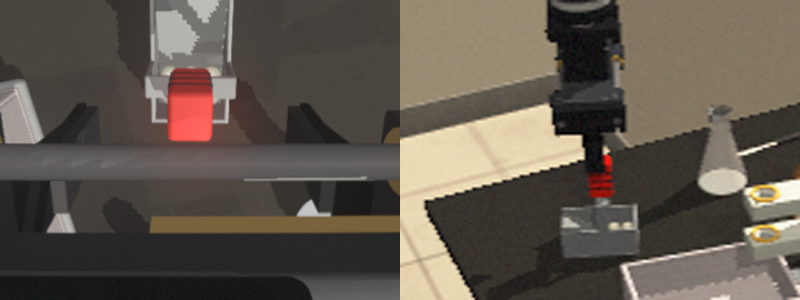

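Run:
```python
from h import *
p=env.camera_params('scene');w=env.camera_params('wrist');o=env.get_obs();R=Ro.from_euler('xyz',o['tool_rot'],degrees=True)
for off in(-.05,.05):
  for z in(0,-.02,-.03,-.04): X=np.array(o['tool_pos'])+R.apply([off,0,z]);print(off,z,'scene crop',((proj(p,X)-[142,105])*2.5+[400,0]).round(),'wrist crop',((proj(w,X+R.apply([0,-.0095,0]))-[100,150])/.9).round())
```

```text
-0.05 0 scene crop [598. 196.] wrist crop [98. 81.]
-0.05 -0.02 scene crop [597. 181.] wrist crop [88. 94.]
-0.05 -0.03 scene crop [596. 173.] wrist crop [ 82. 101.]
-0.05 -0.04 scene crop [595. 166.] wrist crop [ 76. 109.]
0.05 0 scene crop [598. 150.] wrist crop [288.  81.]
0.05 -0.02 scene crop [597. 135.] wrist crop [297.  94.]
0.05 -0.03 scene crop [596. 128.] wrist crop [303. 101.]
0.05 -0.04 scene crop [595. 120.] wrist crop [309. 109.]
```

Near fingertip seen at scene crop (592,172) and wrist crop tips at row 105: both put the real tips about 30 mm behind the reported TCP. I'll use that offset.

Request:
carry_out(plan=[{"grip": 0,"dp": [0,0,0.014],"rotation": [0,0,0]},{"grip": 0,"dp": [0,0,0.014],"rotation": [0,0,0]},{"grip": 0.2,"dp": [0,0,0.012],"rotation": [0,0,0]},{"grip": 0.2,"dp": [0,0,0.003],"rotation": [0,0,0]},{"grip": 0.2,"dp": [0,0,0],"rotation": [0,0,0]},{"grip": 0.2,"dp": [0,0,0],"rotation": [0,0,0]}])

```text
time_s: 7.63
tool_pos: [0.4881, 0.337, 0.0507]
tool_rot: [179.8, -0.3, 68.2]
force: [-0.1, 0.0, 0.4]
grip_width: 0.072
```

Run:
```python
from h import *
o=st();togo([.4878,.3353,.046],[180,0,68])
```

```text
{'time_s': 7.6333, 'qpos': [-45.7419, 17.1435, 9.9861, 101.4151, -3.2884, 61.3478, 33.5242], 'tool_pos': [0.4881, 0.337, 0.0507], 'tool_rot': [179.7623, -0.2968, 68.157], 'force': [-0.0993, 0.0443, 0.4118], 'grip_width': 0.072}
dp [-0.0017  0.0004  0.0047] rot [ 0.24 -0.3   0.16]
```

Tips are near 0.08 now, about 35 mm of the grip lies between the pads. Down 3 mm and close.

Request:
carry_out(plan=[{"grip": 0.2,"dp": [-0.0015,0,0.003],"rotation": [0,0,0]},{"grip": 1,"dp": [0,0,0],"rotation": [0,0,0]},{"grip": 1,"dp": [0,0,0],"rotation": [0,0,0]},{"grip": 1,"dp": [0,0,0],"rotation": [0,0,0]},{"grip": 1,"dp": [0,0,0],"rotation": [0,0,0]},{"grip": 1,"dp": [0,0,0],"rotation": [0,0,0]},{"grip": 1,"dp": [0,0,0],"rotation": [0,0,0]},{"grip": 1,"dp": [0,0,0],"rotation": [0,0,0]}], force=30)

```text
time_s: 8.3
tool_pos: [0.4892, 0.3367, 0.0504]
tool_rot: [179.6, -0.5, 68.1]
force: [-0.3, 0.7, 0.5]
grip_width: 0.0311
```

Request:
carry_out(plan=[{"grip": 1,"dp": [0,0,0],"rotation": [0,0,0]},{"grip": 1,"dp": [0,0,0],"rotation": [0,0,0]},{"grip": 1,"dp": [0,0,0],"rotation": [0,0,0]},{"grip": 1,"dp": [0,0,0],"rotation": [0,0,0]},{"grip": 1,"dp": [0,0,0],"rotation": [0,0,0]}])

```text
time_s: 8.72
tool_pos: [0.4889, 0.3365, 0.0502]
tool_rot: [179.7, -0.5, 68.2]
force: [0.4, -0.6, 0.1]
grip_width: 0.0221
```

Gripped at 22 mm. Before choosing the pour direction I fit a quick kinematic model from the printed states, to know which tilts are reachable.

```bash
cat > kin.py <<'E'
import numpy as np
from scipy.optimize import least_squares
from scipy.spatial.transform import Rotation as Ro
S=[([-72.0737,18.4288,-4.018,83.1568,1.2943,78.5417,-3.2594],[.1912,.6208,.1871],[179.9964,.0821,72.8859]),
([-42.6552,14.2352,12.0263,78.0214,-2.6559,88.394,42.653],[.5398,.3174,.2827],[-179.972,.4473,73.5496]),
([-46.6451,12.5915,9.8659,95.5638,-2.4513,72.137,32.1416],[.4799,.3444,.1449],[-179.7855,-.0178,68.3974]),
([-45.5427,15.8376,10.0815,98.9495,-3.2737,65.103,34.1841],[.4925,.3392,.0838],[179.9894,-.4426,68.66]),
([-46.058,11.4795,10.5151,92.7742,-2.1357,75.3979,32.9379],[.492,.3366,.1804],[179.6952,-.4527,68.1688]),
([-45.7419,17.1435,9.9861,101.4151,-3.2884,61.3478,33.5242],[.4881,.337,.0507],[179.7623,-.2968,68.157])]
def fk(q,p):
    q=np.radians(q);E=Ro.from_euler;s1,s3,s5,s7,b,h,L1,a1,L2,a2,L3=p
    R=E('z',b+s1*q[0]);P=np.array([0,0,h]);R=R*E('y',q[1])*E('z',s3*q[2]);P=P+R.apply([a1,0,L1])
    R=R*E('y',q[3])*E('z',s5*q[4]);P=P+R.apply([-a1,0,L2]);R=R*E('y',q[5]);P=P+R.apply([a2,0,0])
    R=R*E('z',s7*q[6]);return P+R.apply([0,0,L3]),R
best=None
for s1 in(1,-1):
 for s3 in(1,-1):
  for s5 in(1,-1):
   for s7 in(1,-1):
    def res(v):
        r=[]
        T=Ro.from_euler('z',v[7])
        for q,x,e in S:
            P,R=fk(q,[s1,s3,s5,s7,*v[:7]]);r+=list(P-x)+list(.3*((R*T).inv()*Ro.from_euler('xyz',e,degrees=True)).as_rotvec())
        return r
    for b in(0,1.5,3,-1.5):
     for t in(0,1.5,3,-1.5):
      s=least_squares(res,[b,.35,.4,0,.4,.05,.3,t])
      if best is None or s.cost<best[0]: best=(s.cost,[s1,s3,s5,s7,*s.x[:7]],s.x[7])
if __name__=='__main__': print(best)
E
python3 kin.py
```

```text
(np.float64(2.450659298350118e-06), [-1, -1, -1, -1, np.float64(-0.0419096305754448), np.float64(0.1842515406084892), np.float64(0.44587818939578444), np.float64(0.005023299258665933), np.float64(0.5111578051851238), np.float64(-0.003631589107920865), np.float64(0.3205812743602294)], np.float64(3.0996841541022495))
```

Request:
carry_out(plan=[{"grip": 1,"dp": [0,0,-0.01],"rotation": [0,0,0]},{"grip": 1,"dp": [0,0,-0.02],"rotation": [0,0,0]},{"grip": 1,"dp": [0,0,-0.025],"rotation": [0,0,0]},{"grip": 1,"dp": [0,0,-0.025],"rotation": [0,0,0]},{"grip": 1,"dp": [0,0,-0.02],"rotation": [0,0,0]},{"grip": 1,"dp": [0,0,-0.01],"rotation": [0,0,0]},{"grip": 1,"dp": [0,0,0],"rotation": [0,0,0]}])

```text
time_s: 9.3
tool_pos: [0.4857, 0.3342, 0.1647]
tool_rot: [179.8, -0.2, 68.1]
force: [0.2, -0.0, -2.5]
grip_width: 0.0216
```

Fit is good (sub-mm), and the cup is lifted (−2.5 N). Now check pour directions by IK.

```bash
cat > ik.py <<'E'
from kin import *
lo=np.array([-163.93,-17.29,-79.2,3.27,-89.18,5.43,-154.24])+2;hi=np.array([163.93,119.83,71.16,140.29,269.18,117.66,154.24])-2
_,PR,TT=best;T0=Ro.from_euler('z',TT)
def ik(x,G,q0):
    f=lambda q:np.r_[(lambda P,R:np.r_[(P-x)*100,20*((R*T0).inv()*G).as_rotvec()])(*fk(q,PR)),.003*(q-q0)]
    s=least_squares(f,np.clip(q0,lo,hi),bounds=(lo,hi));P,R=fk(s.x,PR)
    return s.x,np.linalg.norm(P-x)*1000,np.degrees(((R*T0).inv()*G).magnitude())
def pose(lip,lz,az,th,d=.0433):
    f=np.array([np.cos(np.radians(az)),np.sin(np.radians(az)),0]);u=np.array([0,0,1.]);c,s=np.cos(np.radians(th)),np.sin(np.radians(th))
    up=c*u+s*f;fp=c*f-s*u;G=np.r_[lip,lz]-.05*fp+.0635*up
    X=np.cross(f,u);X=-X if False else X   # tool x
    M=np.c_[np.cross(-fp,-up),-fp,-up]  # x=y×z, tool y = -spout
    return G-d*up,Ro.from_matrix(M)
E
python3 - <<'E'
from ik import *
M=np.array([.588,.123]);a=np.radians(-10.8);mx=np.array([np.cos(a),np.sin(a)]);my=np.array([-mx[1],mx[0]])
q00=np.array([-46,12,10,93,-2,75,33.])
for az in(169,180,195,215,240,260,270):
  q=q00
  for th,lx,lz in((0,-.125,.13),(20,-.12,.1),(35,-.12,.062),(50,-.11,.06),(65,-.1,.06)):
    if az>210: lx,lz=-.08,max(lz,.075)
    lip=M+lx*mx
    X,G=pose(lip,lz,az,th);q,e,r=ik(X,G,q)
    print(az,th,X.round(3),'err',round(e,1),round(r,1),q.round(0).tolist())
E
```

```text
169 0 [0.514 0.137 0.15 ] err 0.0 0.0 [-35.0, 5.0, 18.0, 104.0, -2.0, 72.0, 63.0]
169 20 [0.509 0.138 0.136] err 0.0 0.0 [-36.0, -7.0, 12.0, 119.0, 16.0, 51.0, 47.0]
169 35 [0.499 0.14  0.107] err 0.0 0.0 [-34.0, -11.0, 3.0, 132.0, 38.0, 38.0, 22.0]
169 50 [0.496 0.14  0.111] err 3.2 1.4 [-72.0, -15.0, 32.0, 138.0, 74.0, 44.0, -13.0]
169 65 [0.493 0.141 0.114] err 18.1 7.9 [-119.0, -12.0, 69.0, 138.0, 91.0, 62.0, -35.0]
180 0 [0.515 0.146 0.15 ] err 0.0 0.0 [-35.0, 5.0, 17.0, 103.0, -2.0, 72.0, 73.0]
180 20 [0.51  0.145 0.136] err 0.0 0.0 [-35.0, -7.0, 12.0, 120.0, 11.0, 49.0, 61.0]
180 35 [0.499 0.145 0.107] err 0.0 0.0 [-31.0, -14.0, 4.0, 134.0, 29.0, 31.0, 42.0]
180 50 [0.497 0.144 0.111] err 11.4 4.8 [-45.0, -15.0, 12.0, 138.0, 62.0, 30.0, 8.0]
180 65 [0.493 0.142 0.114] err 31.4 13.3 [-96.0, -15.0, 52.0, 138.0, 89.0, 51.0, -21.0]
195 0 [0.514 0.159 0.15 ] err 0.0 0.0 [-35.0, 6.0, 16.0, 103.0, -2.0, 72.0, 87.0]
195 20 [0.509 0.156 0.136] err 0.0 0.0 [-35.0, -8.0, 14.0, 120.0, 4.0, 48.0, 82.0]
195 35 [0.498 0.153 0.107] err 0.1 0.0 [-27.0, -15.0, 6.0, 135.0, 8.0, 26.0, 78.0]
195 5
[... 1185 characters left out ...]
 62.0, 152.0]
260 35 [0.515 0.167 0.12 ] err 19.1 10.7 [60.0, 27.0, -77.0, 108.0, -3.0, 60.0, 152.0]
260 50 [0.512 0.154 0.126] err 30.4 19.8 [62.0, 37.0, -77.0, 107.0, -5.0, 61.0, 152.0]
260 65 [0.51  0.141 0.129] err 36.3 28.7 [66.0, 48.0, -77.0, 106.0, -7.0, 63.0, 152.0]
270 0 [0.509 0.188 0.15 ] err 0.1 0.1 [19.0, 8.0, -45.0, 102.0, 6.0, 72.0, 152.0]
270 20 [0.509 0.178 0.136] err 10.3 5.8 [53.0, 23.0, -77.0, 104.0, 6.0, 68.0, 152.0]
270 35 [0.509 0.167 0.12 ] err 21.3 13.4 [56.0, 33.0, -77.0, 104.0, 5.0, 66.0, 152.0]
270 50 [0.509 0.155 0.126] err 29.0 21.9 [58.0, 43.0, -77.0, 102.0, 1.0, 68.0, 152.0]
270 65 [0.509 0.141 0.129] err 31.2 29.7 [62.0, 53.0, -77.0, 101.0, -3.0, 70.0, 152.0]
```

Run:
```python
from ik import *
M=np.array([.588,.123]);a=np.radians(-10.8);mx=np.array([np.cos(a),np.sin(a)]);my=np.array([-mx[1],mx[0]])
q00=np.array([-46,12,10,93,-2,75,33.])
for az in(60,79,95,115,135,150):
  q=q00
  for th,lz in((0,.14),(20,.11),(35,.09),(50,.08),(70,.075)):
    lip=M-.085*mx+0*my
    X,G=pose(lip,lz,az,th);q,e,r=ik(X,G,q)
    print(az,th,X.round(3),'err',round(e,1),round(r,1),q.round(0).tolist())
```

```text
60 0 [0.48  0.096 0.16 ] err 0.0 0.0 [-34.0, -1.0, 20.0, 109.0, 0.0, 72.0, -44.0]
60 20 [0.484 0.104 0.146] err 0.0 0.0 [-39.0, 12.0, 19.0, 99.0, 10.0, 85.0, -53.0]
60 35 [0.49  0.113 0.135] err 0.0 0.0 [-42.0, 22.0, 18.0, 92.0, 14.0, 95.0, -56.0]
60 50 [0.496 0.124 0.131] err 0.0 0.0 [-44.0, 33.0, 18.0, 84.0, 19.0, 105.0, -57.0]
60 70 [0.505 0.141 0.129] err 0.0 0.0 [-60.0, 53.0, 42.0, 74.0, 15.0, 116.0, -44.0]
79 0 [0.495 0.09  0.16 ] err 0.0 0.0 [-35.0, 1.0, 22.0, 107.0, -0.0, 72.0, -23.0]
79 20 [0.497 0.1   0.146] err 0.0 0.0 [-42.0, 9.0, 19.0, 102.0, 14.0, 80.0, -37.0]
79 35 [0.499 0.11  0.135] err 0.0 0.0 [-47.0, 18.0, 19.0, 97.0, 22.0, 88.0, -44.0]
79 50 [0.501 0.123 0.131] err 0.0 0.0 [-51.0, 28.0, 19.0, 92.0, 28.0, 96.0, -48.0]
79 70 [0.505 0.141 0.129] err 0.0 0.0 [-55.0, 41.0, 20.0, 85.0, 35.0, 108.0, -49.0]
95 0 [0.509 0.089 0.16 ] err 0.0 0.0 [-35.0, 3.0, 23.0, 105.0, -1.0, 73.0, -6.0]
95 20 [0.508 0.099 0.146] err 0.0 0.0 [-43.0, 7.0, 19.0, 104.0, 17.0, 75.0, -24.0]
95 35 [0.507 0.11  0.135] err 0.0 0.0 [-49.0, 14.0, 18.0, 103.0, 28.0, 81.0, -34.0]
95 50 [0.506 0.122 0.
[... 694 characters left out ...]
1.0, 16.0, 111.0, 21.0, 62.0, 12.0]
135 35 [0.525 0.118 0.135] err 0.0 0.0 [-45.0, 0.0, 11.0, 117.0, 40.0, 60.0, -9.0]
135 50 [0.516 0.127 0.131] err 0.0 0.0 [-50.0, 4.0, 8.0, 121.0, 57.0, 65.0, -28.0]
135 70 [0.503 0.14  0.129] err 0.0 0.0 [-58.0, 13.0, 6.0, 124.0, 72.0, 78.0, -49.0]
150 0 [0.548 0.114 0.16 ] err 0.0 0.0 [-33.0, 8.0, 20.0, 99.0, -3.0, 73.0, 48.0]
150 20 [0.539 0.119 0.146] err 0.0 0.0 [-38.0, -1.0, 14.0, 113.0, 19.0, 57.0, 28.0]
150 35 [0.53  0.124 0.135] err 0.0 0.0 [-40.0, -5.0, 8.0, 122.0, 41.0, 51.0, 5.0]
150 50 [0.519 0.131 0.131] err 0.0 0.0 [-44.0, -4.0, 2.0, 129.0, 63.0, 53.0, -20.0]
150 70 [0.503 0.14  0.129] err 0.0 0.0 [-50.0, 5.0, -2.0, 135.0, 84.0, 68.0, -49.0]
```

Spout along the mill's +y (azimuth 79°) is fully reachable, so I carry the cup over the trough while turning.

Request:
carry_out(plan=[{"grip": 1,"dp": [-0.0204,0.008,0],"rotation": [0,0,6.5]},{"grip": 1,"dp": [-0.019,0.011,0],"rotation": [0,0,7]},{"grip": 1,"dp": [-0.018,0.013,0],"rotation": [0,0,7]},{"grip": 1,"dp": [-0.016,0.015,0],"rotation": [0,0,7]},{"grip": 1,"dp": [-0.014,0.017,0],"rotation": [0,0,7]},{"grip": 1,"dp": [-0.012,0.018,0],"rotation": [0,0,7]},{"grip": 1,"dp": [-0.01,0.02,0],"rotation": [0,0,7]},{"grip": 1,"dp": [-0.007,0.02,0],"rotation": [0,0,7]}])

```text
time_s: 9.97
tool_pos: [0.48, 0.1574, 0.1566]
tool_rot: [-179.9, 0.3, 11.6]
force: [-0.7, 0.0, -1.2]
grip_width: 0.0217
```

```bash
cat > pour.py <<'E'
from h import *
from ik import pose
M=np.array([.588,.123]);a=np.radians(-10.8);mx=np.array([np.cos(a),np.sin(a)]);my=np.array([-mx[1],mx[0]])
L=[(0,.14),(20,.11),(35,.09),(45,.082),(60,.077),(72,.076)]
E
python3 - <<'E'
from pour import *
st();X,G=pose(M-.085*mx-.01*my,.14,79.2,0);togo(X,G.as_euler('xyz',degrees=True))
Ps=[pose(M-.085*mx-.01*my,z,79.2,t) for t,z in L]
for (X,G),(Y,H) in zip(Ps,Ps[1:]): print(G.inv().apply(Y-X).round(4),(G.inv()*H).as_rotvec(degrees=True).round(2))
E
```

```text
{'time_s': 9.9667, 'qpos': [-40.5312, 1.6624, 19.9126, 106.2928, -0.7164, 72.4015, -8.7964], 'tool_pos': [0.48, 0.1574, 0.1566], 'tool_rot': [-179.9248, 0.2712, 11.6107], 'force': [-0.7402, 0.0258, -1.2479], 'grip_width': 0.0217}
dp [-0.0026  0.0785 -0.0037] rot [-2.000e-02  2.800e-01  2.241e+01]
[-0.     -0.0099  0.0141] [-20.   0.   0.]
[ 0.     -0.0138  0.0065] [-15.   0.  -0.]
[ 0.     -0.0089 -0.0018] [-10.  -0.   0.]
[-0.     -0.0105 -0.0087] [-15.   0.   0.]
[ 0.     -0.0062 -0.0095] [-12.   0.  -0.]
```

Request:
carry_out(plan=[{"grip": 1,"dp": [-0.001,0.02,-0.002],"rotation": [0,0,5.6]},{"grip": 1,"dp": [0.001,0.02,-0.001],"rotation": [0,0,5.6]},{"grip": 1,"dp": [0.003,0.019,0],"rotation": [0,0,5.6]},{"grip": 1,"dp": [0.005,0.0185,0],"rotation": [0,0,5.6]},{"grip": 1,"dp": [0,0,0],"rotation": [0,0,0]},{"grip": 1,"dp": [0,0,0],"rotation": [0,0,0]}])

```text
time_s: 10.47
tool_pos: [0.4873, 0.0686, 0.153]
tool_rot: [179.6, 0.8, -12.7]
force: [-0.2, 0.3, -1.5]
grip_width: 0.0217
```

Run:
```python
from pour import *
st();X,G=pose(M-.085*mx-.01*my,.12,79.2,15);togo(X,G.as_euler('xyz',degrees=True))
```

```text
{'time_s': 10.4667, 'qpos': [-35.7021, 0.5272, 24.8287, 107.8224, -0.1406, 72.569, -23.4809], 'tool_pos': [0.4873, 0.0686, 0.153], 'tool_rot': [179.5728, 0.7627, -12.6542], 'force': [-0.2445, 0.2602, -1.5265], 'grip_width': 0.0217}
dp [ 0.0031 -0.0193  0.0003] rot [-14.58   1.01  -1.74]
```

Request:
carry_out(plan=[{"grip": 1,"dp": [0.001,-0.0065,0.001],"rotation": [-5,0.3,-0.6]},{"grip": 1,"dp": [0.001,-0.0065,0.001],"rotation": [-5,0.3,-0.6]},{"grip": 1,"dp": [0.001,-0.0065,0.001],"rotation": [-5,0.3,-0.6]},{"grip": 1,"dp": [0,-0.004,0.003],"rotation": [-4,0,0]},{"grip": 1,"dp": [0,-0.004,0.003],"rotation": [-4,0,0]},{"grip": 1,"dp": [0,-0.004,0.003],"rotation": [-4,0,0]},{"grip": 1,"dp": [0,0,0],"rotation": [0,0,0]},{"grip": 1,"dp": [0,0,0],"rotation": [0,0,0]}])

```text
time_s: 11.13
tool_pos: [0.494, 0.1011, 0.1301]
tool_rot: [151.7, 0.4, -9.9]
force: [0.5, -1.1, -2.4]
grip_width: 0.0217
```

Run:
```python
from pour import *
st();X,G=pose(M-.085*mx-.01*my,.085,79.2,35);togo(X,G.as_euler('xyz',degrees=True))
```

```text
{'time_s': 11.1333, 'qpos': [-46.4299, 17.1956, 18.1583, 98.185, 16.5041, 84.1206, -42.4324], 'tool_pos': [0.494, 0.1011, 0.1301], 'tool_rot': [151.6544, 0.4097, -9.9278], 'force': [0.4942, -1.1219, -2.4402], 'grip_width': 0.0217}
dp [ 0.0033  0.0003 -0.    ] rot [-6.65 -0.11  0.96]
```

Request:
carry_out(plan=[{"grip": 1,"dp": [0.001,-0.001,0],"rotation": [-3,0,0.3]},{"grip": 1,"dp": [0.001,-0.001,0],"rotation": [-3,0,0.3]},{"grip": 1,"dp": [0.001,-0.002,0],"rotation": [-3,0,0.3]},{"grip": 1,"dp": [0,-0.003,0],"rotation": [-3,0,0]},{"grip": 1,"dp": [0,-0.003,0],"rotation": [-3,0,0]},{"grip": 1,"dp": [0,-0.003,-0.001],"rotation": [-3,0,0]},{"grip": 1,"dp": [0,0,0],"rotation": [0,0,0]}])

```text
time_s: 11.72
tool_pos: [0.4994, 0.1085, 0.1252]
tool_rot: [134.0, -0.1, -11.0]
force: [-1.0, 0.9, -2.0]
grip_width: 0.0217
```

Run:
```python
from pour import *
st();X,G=pose(M-.085*mx-.01*my,.077,79.2,70);togo(X,G.as_euler('xyz',degrees=True))
```

```text
{'time_s': 11.7167, 'qpos': [-51.1602, 30.5173, 18.0754, 90.1661, 22.4367, 94.4882, -48.8927], 'tool_pos': [0.4994, 0.1085, 0.1252], 'tool_rot': [133.9962, -0.0691, -11.0081], 'force': [-1.0038, 0.9083, -2.0283], 'grip_width': 0.0217}
dp [-0.0008 -0.0117 -0.0203] rot [-24.     0.14  -0.17]
```

Request:
carry_out(plan=[{"grip": 1,"dp": [0,-0.0015,-0.0025],"rotation": [-3,0,0]},{"grip": 1,"dp": [0,-0.0015,-0.0025],"rotation": [-3,0,0]},{"grip": 1,"dp": [0,-0.0015,-0.0025],"rotation": [-3,0,0]},{"grip": 1,"dp": [0,-0.0015,-0.0025],"rotation": [-3,0,0]},{"grip": 1,"dp": [0,-0.0015,-0.0025],"rotation": [-3,0,0]},{"grip": 1,"dp": [0,-0.0015,-0.0025],"rotation": [-3,0,0]},{"grip": 1,"dp": [0,-0.0015,-0.0025],"rotation": [-3,0,0]},{"grip": 1,"dp": [0,-0.0015,-0.0025],"rotation": [-3,0,0]}])

```text
time_s: 12.38
tool_pos: [0.5086, 0.1231, 0.1375]
tool_rot: [110.9, -0.5, -11.9]
force: [-0.4, 0.5, -0.8]
grip_width: 0.0219
```

Request:
carry_out(plan=[{"grip": 1,"dp": [0,0,0],"rotation": [0,0,0]},{"grip": 1,"dp": [0,0,0],"rotation": [0,0,0]},{"grip": 1,"dp": [0,0,0],"rotation": [0,0,0]},{"grip": 1,"dp": [0,0,0],"rotation": [0,0,0]},{"grip": 1,"dp": [0,0,0],"rotation": [0,0,0]}])

```text
time_s: 12.8
tool_pos: [0.5092, 0.1203, 0.139]
tool_rot: [111.5, -0.4, -12.2]
force: [-1.3, -0.1, -1.1]
grip_width: 0.0216
```

Run:
```python
from pour import *
st();a,p=snap('scene','s6.png');w,q=snap('wrist','w6.png')
u,v=proj(p,[.51,.135,.08]).astype(int)
cv2.imwrite('pics/m6.png',np.hstack([cv2.resize(a[v-60:v+60,u-70:u+70],(420,360),interpolation=cv2.INTER_CUBIC),cv2.resize(w[:300],(380,360))]))
```

```text
{'time_s': 12.8, 'qpos': [-54.4877, 47.6063, 19.676, 78.5169, 28.6129, 109.46, -50.2358], 'tool_pos': [0.5092, 0.1203, 0.139], 'tool_rot': [111.5247, -0.4476, -12.2034], 'force': [-1.3465, -0.1409, -1.1063], 'grip_width': 0.0216}
```

View pics/m6.png

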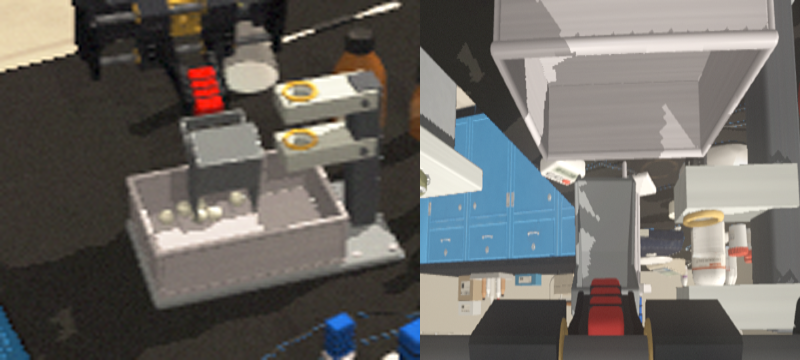

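Scene crop shows the balls on the trough floor at (165,217), (183,208), (203,214), (215,213) and (237,197), and the cup reads empty in the wrist view; the load dropped to about 1.1 N. Untilt while rising, then carry the cup back.

Request:
carry_out(plan=[{"grip": 1,"dp": [0,0.012,-0.005],"rotation": [0,0,0]},{"grip": 1,"dp": [0,0.01,-0.005],"rotation": [5,0,0]},{"grip": 1,"dp": [0,0.005,-0.003],"rotation": [7,0,0]},{"grip": 1,"dp": [0,0.003,-0.003],"rotation": [7,0,0]},{"grip": 1,"dp": [0,0,0],"rotation": [7,0,0]},{"grip": 1,"dp": [0,0,0],"rotation": [7,0,0]},{"grip": 1,"dp": [0,0,0],"rotation": [7,0,0]},{"grip": 1,"dp": [0,0,0],"rotation": [7,0,0]}])

```text
time_s: 13.57
tool_pos: [0.5093, 0.1299, 0.177]
tool_rot: [159.3, -0.4, -11.4]
force: [1.0, -0.5, -1.6]
grip_width: 0.0219
```

Request:
carry_out(plan=[{"grip": 1,"dp": [0,0,0],"rotation": [7,0,0]},{"grip": 1,"dp": [0,0,0],"rotation": [7,0,0]},{"grip": 1,"dp": [0,0,0],"rotation": [6,0,0]},{"grip": 1,"dp": [0,0,0],"rotation": [0,0,0]}])

```text
time_s: 13.9
tool_pos: [0.5117, 0.1217, 0.1887]
tool_rot: [-179.7, -1.2, -11.9]
force: [0.7, -1.8, -1.6]
grip_width: 0.0218
```

Run:
```python
from pour import *
st();togo([.48,.335,.165],[180,0,-11])
```

```text
{'time_s': 13.9, 'qpos': [-37.2447, 1.8134, 21.2868, 102.4445, -0.355, 74.6754, -27.7478], 'tool_pos': [0.5117, 0.1217, 0.1887], 'tool_rot': [-179.7233, -1.2003, -11.8665], 'force': [0.7123, -1.7781, -1.5966], 'grip_width': 0.0218}
dp [-0.0753 -0.2021  0.0231] rot [-0.27 -1.2  -0.86]
```

Request:
carry_out(plan=[{"grip": 1,"dp": [-0.009,-0.025,0],"rotation": [0,-0.6,0]},{"grip": 1,"dp": [-0.009,-0.025,0],"rotation": [0,-0.6,0]},{"grip": 1,"dp": [-0.009,-0.025,0],"rotation": [0,0,0]},{"grip": 1,"dp": [-0.009,-0.025,0],"rotation": [0,0,0]},{"grip": 1,"dp": [-0.009,-0.025,0],"rotation": [0,0,0]},{"grip": 1,"dp": [-0.009,-0.025,0],"rotation": [0,0,0]},{"grip": 1,"dp": [-0.009,-0.025,0],"rotation": [0,0,0]},{"grip": 1,"dp": [-0.009,-0.025,0],"rotation": [0,0,0]}])

```text
time_s: 14.57
tool_pos: [0.4847, 0.3213, 0.1991]
tool_rot: [179.9, -0.4, -13.1]
force: [1.1, -0.2, -0.5]
grip_width: 0.0219
```

Request:
carry_out(plan=[{"grip": 1,"dp": [0,0,0.02],"rotation": [0,0,0]},{"grip": 1,"dp": [0,0,0.03],"rotation": [0,0,0]},{"grip": 1,"dp": [0,0,0.03],"rotation": [0,0,0]},{"grip": 1,"dp": [0,0,0.02],"rotation": [0,0,0]},{"grip": 1,"dp": [0,0,0],"rotation": [0,0,0]},{"grip": 1,"dp": [0,0,0],"rotation": [0,0,0]}])

```text
time_s: 15.07
tool_pos: [0.4806, 0.3311, 0.1008]
tool_rot: [179.7, -0.6, -11.8]
force: [0.4, 0.9, -0.9]
grip_width: 0.0221
```

Run:
```python
from pour import *
st();togo([.48,.335,.052],[180,0,-11])
```

```text
{'time_s': 15.0667, 'qpos': [-48.1728, 13.4785, 12.1606, 99.892, -2.3939, 66.7443, -47.2228], 'tool_pos': [0.4806, 0.3311, 0.1008], 'tool_rot': [179.735, -0.5883, -11.821], 'force': [0.3901, 0.8764, -0.8889], 'grip_width': 0.0221}
dp [-0.0019 -0.0039  0.0488] rot [ 0.27 -0.59 -0.82]
```

Request:
carry_out(plan=[{"grip": 1,"dp": [0,0,0.015],"rotation": [0,-0.5,0]},{"grip": 1,"dp": [0,0,0.015],"rotation": [0,0,0]},{"grip": 1,"dp": [0,0,0.01],"rotation": [0,0,0]},{"grip": 1,"dp": [0,0,0.003],"rotation": [0,0,0]},{"grip": 1,"dp": [0,0,0],"rotation": [0,0,0]},{"grip": 1,"dp": [0,0,0],"rotation": [0,0,0]}])

```text
time_s: 15.57
tool_pos: [0.4845, 0.3322, 0.0614]
tool_rot: [-180.0, -0.4, -11.8]
force: [0.1, -0.6, -0.3]
grip_width: 0.0215
```

Run:
```python
from pour import *
st();togo([.48,.335,.051],[180,0,-11])
```

```text
{'time_s': 15.5667, 'qpos': [-47.5638, 15.9996, 12.0521, 101.6517, -3.426, 62.46, -46.1837], 'tool_pos': [0.4845, 0.3322, 0.0614], 'tool_rot': [-179.9794, -0.3724, -11.7889], 'force': [0.0831, -0.6481, -0.2531], 'grip_width': 0.0215}
dp [-0.005  -0.0019  0.0104] rot [-0.02 -0.37 -0.79]
```

Request:
carry_out(plan=[{"grip": 1,"dp": [0,0,0.006],"rotation": [0,-0.4,0]},{"grip": 1,"dp": [0,0,0.003],"rotation": [0,0,0]},{"grip": 1,"dp": [0,0,0],"rotation": [0,0,0]},{"grip": 1,"dp": [0,0,0],"rotation": [0,0,0]}])

```text
time_s: 15.9
tool_pos: [0.4861, 0.3329, 0.0539]
tool_rot: [-179.8, -0.1, -11.8]
force: [0.3, 1.7, -0.6]
grip_width: 0.0215
```

Request:
carry_out(plan=[{"grip": 1,"dp": [0,0,0.002],"rotation": [0,0,0]},{"grip": 1,"dp": [0,0,0.001],"rotation": [0,0,0]},{"grip": 1,"dp": [0,0,0],"rotation": [0,0,0]}])

```text
time_s: 16.15
tool_pos: [0.4864, 0.3332, 0.0512]
tool_rot: [-179.8, -0.1, -11.8]
force: [-0.5, 0.6, -0.5]
grip_width: 0.0217
```

Request:
carry_out(plan=[{"grip": 1,"dp": [0,0,0.001],"rotation": [0,0,0]},{"grip": 0.2,"dp": [0,0,0],"rotation": [0,0,0]},{"grip": 0.2,"dp": [0,0,0],"rotation": [0,0,0]},{"grip": 0.2,"dp": [0,0,0],"rotation": [0,0,0]},{"grip": 0.2,"dp": [0,0,0],"rotation": [0,0,0]},{"grip": 0.2,"dp": [0,0,0],"rotation": [0,0,0]},{"grip": 0.2,"dp": [0,0,0],"rotation": [0,0,0]},{"grip": 0.2,"dp": [0,0,0],"rotation": [0,0,0]}])

```text
time_s: 16.82
tool_pos: [0.4872, 0.3341, 0.0514]
tool_rot: [-179.6, -0.2, -11.8]
force: [0.4, -0.1, -0.3]
grip_width: 0.0605
```

Request:
carry_out(plan=[{"grip": 0.2,"dp": [0,0,-0.015],"rotation": [0,0,0]},{"grip": 0.2,"dp": [0,0,-0.025],"rotation": [0,0,0]},{"grip": 0.2,"dp": [0,0,-0.035],"rotation": [0,0,0]},{"grip": 0.2,"dp": [0,0,-0.035],"rotation": [0,0,0]},{"grip": 0.2,"dp": [0,0,-0.035],"rotation": [0,0,0]},{"grip": 0.2,"dp": [0,0,-0.035],"rotation": [0,0,0]},{"grip": 0.2,"dp": [0,0,-0.02],"rotation": [0,0,0]},{"grip": 0.2,"dp": [0,0,0],"rotation": [0,0,0]}])

```text
time_s: 17.48
tool_pos: [0.4841, 0.331, 0.257]
tool_rot: [180.0, 0.1, -11.8]
force: [0.6, 0.8, -0.0]
grip_width: 0.0693
```

Run:
```python
from pour import *
st()
a,p=snap('scene','s7.png')
h=cv2.cvtColor(a,cv2.COLOR_BGR2HSV);m=cv2.inRange(h,(0,150,90),(8,255,255));ys,xs=np.nonzero(m[155:200,200:250]);print('red rows',ys.min()+155,ys.max()+155,'cols',xs.min()+200,xs.max()+200,'PCA',np.linalg.eigh(np.cov(xs,ys))[1][:,1])
for z in(.071,.116):print(proj(p,[.486,.333,z]).round(1))
# plan for the shaft: yaw choice
from ik import *
q=np.array(env.get_obs()['qpos'])
for yaw in(-11,-100,-90,79,70,90):
  qq=q
  for X in([.504,-.211,.36],[.504,-.211,.117],[.588,.123,.35],[.588,.123,.165]):
    qq,e,r=ik(np.array(X),Ro.from_euler('xyz',[180,0,yaw],degrees=True),qq);print(yaw,X,round(e,1),round(r,1),qq.round(0).tolist())
b,t=snap('top','t7.png')
c=np.hstack([cv2.resize(a[150:250,190:330],(400,300),interpolation=cv2.INTER_CUBIC),cv2.resize(b[200:260,330:410],(400,300),interpolation=cv2.INTER_CUBIC)])
cv2.imwrite('pics/m7.png',c)
```

```text
{'time_s': 17.4833, 'qpos': [-48.0539, 9.2234, 12.7509, 86.7412, -2.087, 84.3705, -47.0795], 'tool_pos': [0.4841, 0.331, 0.257], 'tool_rot': [179.9546, 0.1094, -11.8256], 'force': [0.5503, 0.7699, -0.0131], 'grip_width': 0.0693}
red rows 167 184 cols 216 225 PCA [0.09833607 0.99515326]
[222.  181.5]
[220.7 168.2]
-11 [0.504, -0.211, 0.36] 0.0 0.0 [-15.0, 5.0, 38.0, 81.0, -3.0, 95.0, 12.0]
-11 [0.504, -0.211, 0.117] 0.0 0.0 [-14.0, 10.0, 38.0, 104.0, -6.0, 68.0, 14.0]
-11 [0.588, 0.123, 0.35] 0.0 0.0 [-35.0, 12.0, 26.0, 74.0, -5.0, 95.0, -22.0]
-11 [0.588, 0.123, 0.165] 0.0 0.0 [-36.0, 14.0, 25.0, 93.0, -6.0, 75.0, -21.0]
-100 [0.504, -0.211, 0.36] 0.0 0.0 [-19.0, 5.0, 42.0, 81.0, -3.0, 95.0, -77.0]
-100 [0.504, -0.211, 0.117] 0.0 0.0 [-17.0, 10.0, 41.0, 104.0, -7.0, 68.0, -74.0]
-100 [0.588, 0.123, 0.35] 0.0 0.0 [-39.0, 12.0, 30.0, 74.0, -6.0, 95.0, -110.0]
-100 [0.588, 0.123, 0.165] 0.0 0.0 [-39.0, 14.0, 29.0, 93.0, -7.0, 75.0, -109.0]
-90 [0.504, -0.211, 0.36] 0.0 0.0 [-18.0, 5.0, 41.0, 81.0, -3.0, 95.0, -67.0]
-90 [0.504, -0.211, 0.117] 0.0 0.0 [-17.0, 10.0, 41.0, 104.0, -7.0, 68.
[... 395 characters left out ...]
68.0]
79 [0.588, 0.123, 0.165] 0.0 0.0 [-33.0, 14.0, 22.0, 93.0, -5.0, 75.0, 69.0]
70 [0.504, -0.211, 0.36] 0.0 0.0 [-12.0, 5.0, 35.0, 81.0, -3.0, 95.0, 92.0]
70 [0.504, -0.211, 0.117] 0.0 0.0 [-11.0, 10.0, 35.0, 104.0, -6.0, 68.0, 95.0]
70 [0.588, 0.123, 0.35] 0.0 0.0 [-33.0, 11.0, 23.0, 74.0, -4.0, 95.0, 59.0]
70 [0.588, 0.123, 0.165] 0.0 0.0 [-33.0, 14.0, 22.0, 93.0, -5.0, 75.0, 60.0]
90 [0.504, -0.211, 0.36] 0.0 0.0 [-12.0, 4.0, 34.0, 81.0, -3.0, 95.0, 112.0]
90 [0.504, -0.211, 0.117] 0.0 0.0 [-11.0, 10.0, 34.0, 104.0, -6.0, 68.0, 115.0]
90 [0.588, 0.123, 0.35] 0.0 0.0 [-32.0, 11.0, 22.0, 74.0, -4.0, 95.0, 79.0]
90 [0.588, 0.123, 0.165] 0.0 0.0 [-33.0, 14.0, 21.0, 93.0, -5.0, 75.0, 80.0]
```

View pics/m7.png

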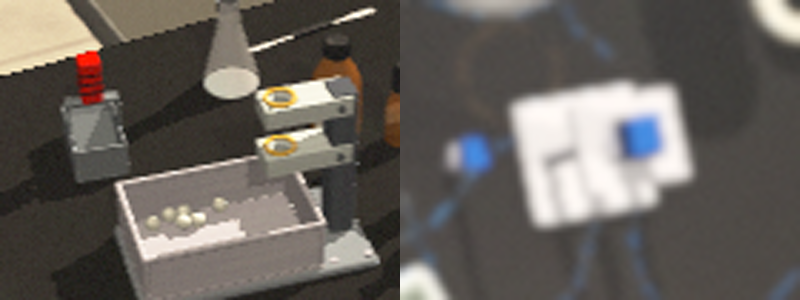

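Crop: cup upright, empty; six balls in the trough at (153,222), (168,213), (182,210), (185,221), (199,219) and (220,203). Now to above the shaft.

Request:
carry_out(plan=[{"grip": 0.2,"dp": [0.008,0.034,-0.015],"rotation": [0,0,0]},{"grip": 0.2,"dp": [0.008,0.036,-0.012],"rotation": [0,0,0]},{"grip": 0.2,"dp": [0.008,0.036,-0.012],"rotation": [0,0,0]},{"grip": 0.2,"dp": [0.008,0.036,-0.012],"rotation": [0,0,0]},{"grip": 0.2,"dp": [0.008,0.036,-0.012],"rotation": [0,0,0]},{"grip": 0.2,"dp": [0.008,0.036,-0.012],"rotation": [0,0,0]},{"grip": 0.2,"dp": [0.008,0.036,-0.01],"rotation": [0,0,0]},{"grip": 0.2,"dp": [0.008,0.036,-0.01],"rotation": [0,0,0]}])

```text
time_s: 18.25
tool_pos: [0.4798, 0.0349, 0.3318]
tool_rot: [178.6, 2.0, -10.6]
force: [0.6, -0.4, 0.7]
grip_width: 0.0693
```

Request:
carry_out(plan=[{"grip": 0.2,"dp": [0.008,0.036,0],"rotation": [0,0,0]},{"grip": 0.2,"dp": [0.008,0.036,0],"rotation": [0,0,0]},{"grip": 0.2,"dp": [0.008,0.036,0],"rotation": [0,0,0]},{"grip": 0.2,"dp": [0.008,0.036,0],"rotation": [0,0,0]},{"grip": 0.2,"dp": [0.008,0.036,0],"rotation": [0,0,0]},{"grip": 0.2,"dp": [0.008,0.03,0],"rotation": [0,0,0]},{"grip": 0.2,"dp": [0,0,0],"rotation": [0,0,0]},{"grip": 0.2,"dp": [0,0,0],"rotation": [0,0,0]}])

```text
time_s: 18.92
tool_pos: [0.479, -0.2, 0.322]
tool_rot: [178.2, 3.1, -11.4]
force: [0.7, 0.5, -0.2]
grip_width: 0.0699
```

```bash
cat > head.py <<'E'
from h import *
def head(f,z=.189):
    im,w=snap('wrist',f);np.save('wl.npy',w,allow_pickle=True)
    h=cv2.cvtColor(im,cv2.COLOR_BGR2HSV);m=cv2.inRange(h,(100,150,70),(125,255,255));m[245:]=0
    n,l,s,c=cv2.connectedComponentsWithStats(m)
    for i in range(1,n):
        if s[i][4]<60: continue
        M=(l==i).astype(np.uint8);V=h[:,:,2][l==i];top=(M>0)&(h[:,:,2]>0.8*np.percentile(V,95))
        for nm,mm in(('all',M),('top',top.astype(np.uint8))):
            r=cv2.minAreaRect(cv2.findNonZero(mm));B=[onz(w,*k,z) for k in cv2.boxPoints(r)]
            print(i,s[i].tolist(),nm,'ctr',onz(w,*r[0],z).round(4),[(round(float(np.linalg.norm(B[b]-B[a]))*1000,1),round(float(np.degrees(np.arctan2(*(B[b]-B[a])[1::-1]))),1)) for a,b in((0,1),(1,2))])
E
python3 - <<'E'
from head import *
o=st();w=env.camera_params('wrist');print('expect',proj(w,[.504,-.211,.189]),proj(w,[.504,-.211,.144])); head('w8.png')
E
```

```text
{'time_s': 18.9167, 'qpos': [-20.8607, 2.4549, 40.7692, 87.3263, 0.6225, 93.6466, 8.5725], 'tool_pos': [0.479, -0.2, 0.322], 'tool_rot': [178.2189, 3.1306, -11.4225], 'force': [0.6702, 0.5199, -0.2123], 'grip_width': 0.0699}
expect [308.7957168  192.18837861] [307.08189978 181.59795573]
1 [274, 85, 19, 17, 185] all ctr [ 0.4973 -0.1182  0.189 ] [(14.4, 8.6), (10.1, -78.8)]
1 [274, 85, 19, 17, 185] top ctr [ 0.4976 -0.1181  0.189 ] [(13.8, 8.6), (10.0, -78.8)]
```

Run:
```python
import cv2,numpy as np
im=cv2.imread('pics/w8.png');h=cv2.cvtColor(im,cv2.COLOR_BGR2HSV)
for r in range(150,240,10): print(r,[tuple(map(int,h[r,c])) for c in range(280,345,8)])
```

```text
150 [(16, 24, 179), (16, 24, 178), (14, 26, 109), (13, 22, 182), (16, 19, 225), (15, 20, 225), (17, 20, 235), (13, 46, 77), (15, 41, 74)]
160 [(16, 23, 187), (17, 20, 234), (15, 20, 225), (17, 20, 224), (17, 20, 225), (16, 19, 224), (17, 20, 235), (17, 24, 171), (15, 47, 76)]
170 [(16, 19, 234), (16, 18, 235), (14, 23, 192), (11, 18, 200), (11, 18, 198), (16, 19, 224), (16, 19, 234), (15, 20, 235), (15, 40, 76)]
180 [(16, 18, 236), (14, 24, 180), (120, 46, 83), (120, 44, 82), (111, 121, 137), (114, 74, 168), (14, 19, 234), (15, 29, 160), (113, 12, 86)]
190 [(15, 37, 69), (17, 23, 177), (111, 127, 141), (109, 139, 189), (109, 138, 188), (109, 139, 192), (18, 19, 233), (18, 19, 233), (14, 42, 66)]
200 [(12, 38, 68), (17, 25, 184), (16, 19, 234), (109, 145, 185), (114, 81, 176), (15, 20, 234), (16, 19, 233), (15, 26, 179), (13, 38, 60)]
210 [(18, 39, 66), (14, 41, 69), (16, 19, 233), (18, 19, 233), (19, 31, 130), (19, 38, 74), (4, 33, 62), (11, 33, 61), (12, 43, 60)]
220 [(18, 39, 66), (17, 35, 65), (13, 33, 69), (8, 40, 70), (15, 38, 67), (16, 41, 69), (4, 31, 58), (17, 40, 57), (18, 46, 56)]
230 [(19, 34, 60), (17, 36, 63), (13, 36, 63), (18, 39, 66), (15, 39, 66), (18, 39, 66), (16, 43, 65), (13, 42, 55), (15, 38, 53)]
```

```bash
sed -i 's/(100,150,70)/(100,105,120)/' head.py
python3 - <<'E'
from head import *
head('w9.png')
togo([.4945,-.265,.30],[180,0,-11])
E
```

```text
1 [275, 84, 19, 18, 210] all ctr [ 0.4975 -0.1184  0.189 ] [(14.4, 7.3), (10.9, -80.1)]
1 [275, 84, 19, 18, 210] top ctr [ 0.4977 -0.1182  0.189 ] [(13.9, 7.6), (10.2, -79.8)]
2 [296, 177, 29, 26, 491] all ctr [ 0.5048 -0.2094  0.189 ] [(24.0, 8.3), (18.8, -81.4)]
2 [296, 177, 29, 26, 491] top ctr [ 0.5054 -0.2098  0.189 ] [(23.1, 8.3), (17.9, -81.4)]
dp [0.0291 0.0612 0.0226] rot [ 1.78  3.12 -0.23]
```

Request:
carry_out(plan=[{"grip": 0.2,"dp": [0,0,0],"rotation": [1.8,3.1,6]},{"grip": 0.2,"dp": [0,0,0],"rotation": [0,0,7.1]},{"grip": 0.2,"dp": [0,0,0],"rotation": [0,0,7.1]},{"grip": 0.2,"dp": [0,0,0],"rotation": [0,0,7.1]},{"grip": 0.2,"dp": [0,0,0],"rotation": [0,0,7.1]},{"grip": 0.2,"dp": [0,0,0],"rotation": [0,0,7.1]},{"grip": 0.2,"dp": [0,0,0],"rotation": [0,0,7.1]},{"grip": 0.2,"dp": [0,0,0],"rotation": [0,0,7.1]}])

```text
time_s: 19.68
tool_pos: [0.4811, -0.1807, 0.3164]
tool_rot: [179.8, 0.3, -67.1]
force: [0.6, -0.3, -0.0]
grip_width: 0.0693
```

Request:
carry_out(plan=[{"grip": 0.2,"dp": [0,0.01,0.01],"rotation": [0,0,7.1]},{"grip": 0.2,"dp": [0,0.01,0.01],"rotation": [0,0,7.1]},{"grip": 0.2,"dp": [0,0,0],"rotation": [0,0,0]},{"grip": 0.2,"dp": [0,0,0],"rotation": [0,0,0]}])

```text
time_s: 20.02
tool_pos: [0.4635, -0.1779, 0.2941]
tool_rot: [179.6, 0.4, -81.1]
force: [-0.5, -0.2, 0.8]
grip_width: 0.0696
```

Run:
```python
from head import *
st(); togo([.455,-.217,.28],[180,0,-81.7]);head('w10.png')
```

```text
{'time_s': 20.0167, 'qpos': [-21.6527, -3.7247, 38.1437, 95.0003, 2.0576, 88.4354, -64.7405], 'tool_pos': [0.4635, -0.1779, 0.2941], 'tool_rot': [179.6488, 0.4347, -81.0986], 'force': [-0.4613, -0.2279, 0.7532], 'grip_width': 0.0696}
dp [0.0374 0.0144 0.0139] rot [0.35 0.43 0.6 ]
3 [214, 132, 14, 19, 248] all ctr [ 0.504  -0.1259  0.189 ] [(10.9, -81.1), (15.0, -173.1)]
3 [214, 132, 14, 19, 248] top ctr [ 0.5035 -0.1255  0.189 ] [(10.1, -81.1), (14.1, -173.1)]
4 [309, 140, 22, 30, 627] all ctr [ 0.5058 -0.2102  0.189 ] [(17.6, -81.0), (24.6, -168.7)]
4 [309, 140, 22, 30, 627] top ctr [ 0.5062 -0.2102  0.189 ] [(17.6, -81.0), (23.7, -168.7)]
```

Request:
carry_out(plan=[{"grip": 0.35,"dp": [0.01,-0.01,0.01],"rotation": [0.3,0.4,0.2]},{"grip": 0.35,"dp": [0.014,-0.0135,0.02],"rotation": [0,0,0]},{"grip": 0.35,"dp": [0.014,-0.013,0.025],"rotation": [0,0,0]},{"grip": 0.35,"dp": [0,0,0.015],"rotation": [0,0,0]},{"grip": 0.35,"dp": [0,0,0],"rotation": [0,0,0]},{"grip": 0.35,"dp": [0,0,0],"rotation": [0,0,0]}], force=45)

```text
time_s: 20.57
tool_pos: [0.5139, -0.2047, 0.2249]
tool_rot: [-179.7, -0.1, -79.6]
force: [0.4, -0.7, 1.2]
grip_width: 0.057
```

Run:
```python
from head import *
st(); togo([.5055,-.210,.118],[180,0,-81.2])
```

```text
{'time_s': 20.5667, 'qpos': [-19.1081, 5.7116, 41.2933, 95.5395, -3.9614, 79.8641, -56.9157], 'tool_pos': [0.5139, -0.2047, 0.2249], 'tool_rot': [-179.6565, -0.0595, -79.6363], 'force': [0.3537, -0.7407, 1.1803], 'grip_width': 0.057}
dp [0.0036 0.0098 0.1069] rot [-0.34 -0.05  1.56]
```

Request:
carry_out(plan=[{"grip": 0.35,"dp": [0.0035,0.0095,0.01],"rotation": [-0.3,0,1.5]},{"grip": 0.35,"dp": [0,0,0.015],"rotation": [0,0,0]},{"grip": 0.35,"dp": [0,0,0.015],"rotation": [0,0,0]},{"grip": 0.35,"dp": [0,0,0.005],"rotation": [0,0,0]},{"grip": 0.35,"dp": [0,0,0],"rotation": [0,0,0]},{"grip": 0.35,"dp": [0,0,0],"rotation": [0,0,0]}])

```text
time_s: 21.07
tool_pos: [0.5061, -0.2097, 0.1831]
tool_rot: [-179.6, -0.1, -81.0]
force: [0.9, 0.0, 0.4]
grip_width: 0.0566
```

Run:
```python
from head import *
st(); togo([.5055,-.210,.118],[180,0,-81.2])
im,w=snap('wrist','w11.png');print(proj(w,[.5055,-.21,.189]).round())
h=cv2.cvtColor(im,cv2.COLOR_BGR2HSV);m=cv2.inRange(h,(100,105,60),(125,255,255));m[:,:240]=0
n,l,s,c=cv2.connectedComponentsWithStats(m);print([(s[i].tolist(),c[i].round(1).tolist()) for i in range(1,n) if s[i][4]>50])
```

```text
{'time_s': 21.0667, 'qpos': [-18.6494, 6.2043, 41.5738, 99.946, -4.3832, 75.0131, -57.1553], 'tool_pos': [0.5061, -0.2097, 0.1831], 'tool_rot': [-179.5686, -0.1241, -81.0171], 'force': [0.8916, 0.0018, 0.4342], 'grip_width': 0.0566}
dp [0.0001 0.0011 0.0651] rot [-0.43 -0.12  0.18]
[274. 244.]
[([260, 214, 28, 3, 56], [273.6, 215.5]), ([258, 219, 33, 45, 1425], [274.4, 241.1])]
```

Request:
carry_out(plan=[{"grip": 0.35,"dp": [0,0.001,0.015],"rotation": [-0.4,0,0]},{"grip": 0.35,"dp": [0,0,0.015],"rotation": [0,0,0]},{"grip": 0.35,"dp": [0,0,0.015],"rotation": [0,0,0]},{"grip": 0.35,"dp": [0,0,0.009],"rotation": [0,0,0]},{"grip": 0.35,"dp": [0,0,0],"rotation": [0,0,0]},{"grip": 0.35,"dp": [0,0,0],"rotation": [0,0,0]}])

```text
time_s: 21.62
tool_pos: [0.5079, -0.2106, 0.1286]
tool_rot: [-179.6, -0.2, -81.0]
force: [-0.4, -0.4, 0.3]
grip_width: 0.0567
```

Run:
```python
from head import *
st(); togo([.5055,-.210,.119],[180,0,-81.2])
```

```text
{'time_s': 21.6167, 'qpos': [-17.7873, 9.2276, 41.4392, 103.7764, -6.5162, 68.9683, -55.3865], 'tool_pos': [0.5079, -0.2106, 0.1286], 'tool_rot': [-179.6396, -0.2416, -80.9703], 'force': [-0.3797, -0.4366, 0.3312], 'grip_width': 0.0567}
dp [-0.001   0.0023  0.0096] rot [-0.36 -0.24  0.23]
```

Request:
carry_out(plan=[{"grip": 0.35,"dp": [-0.001,0.002,0.005],"rotation": [-0.4,-0.2,0.2]},{"grip": 0.35,"dp": [0,0,0.002],"rotation": [0,0,0]},{"grip": 0.35,"dp": [0,0,0],"rotation": [0,0,0]},{"grip": 1,"dp": [0,0,0],"rotation": [0,0,0]},{"grip": 1,"dp": [0,0,0],"rotation": [0,0,0]},{"grip": 1,"dp": [0,0,0],"rotation": [0,0,0]},{"grip": 1,"dp": [0,0,0],"rotation": [0,0,0]},{"grip": 1,"dp": [0,0,0],"rotation": [0,0,0]}])

```text
time_s: 22.28
tool_pos: [0.5076, -0.2105, 0.1236]
tool_rot: [-179.8, -0.1, -81.2]
force: [0.1, -0.4, -0.2]
grip_width: 0.0311
```

Request:
carry_out(plan=[{"grip": 1,"dp": [0,0,0],"rotation": [0,0,0]},{"grip": 1,"dp": [0,0,0],"rotation": [0,0,0]},{"grip": 1,"dp": [0,0,0],"rotation": [0,0,0]},{"grip": 1,"dp": [0,0,0],"rotation": [0,0,0]},{"grip": 1,"dp": [0,0,0],"rotation": [0,0,0]}])

```text
time_s: 22.7
tool_pos: [0.5077, -0.2104, 0.1239]
tool_rot: [-179.8, -0.1, -81.2]
force: [-0.5, -0.8, 0.6]
grip_width: 0.0199
```

Run:
```python
from head import *
st()
```

```text
{'time_s': 22.7, 'qpos': [-17.6319, 9.7085, 41.4377, 103.9203, -6.897, 68.6922, -55.2805], 'tool_pos': [0.5077, -0.2104, 0.1239], 'tool_rot': [-179.8067, -0.1033, -81.169], 'force': [-0.4849, -0.7696, 0.5621], 'grip_width': 0.0199}
```

Request:
carry_out(plan=[{"grip": 1,"dp": [0,0,-0.006],"rotation": [0,0,0]},{"grip": 1,"dp": [0,0,-0.01],"rotation": [0,0,0]},{"grip": 1,"dp": [0,0,-0.012],"rotation": [0,0,0]},{"grip": 1,"dp": [0,0,-0.012],"rotation": [0,0,0]},{"grip": 1,"dp": [0,0,0],"rotation": [0,0,0]}])

```text
time_s: 23.12
tool_pos: [0.5065, -0.2103, 0.1666]
tool_rot: [-180.0, -0.1, -81.2]
force: [-0.2, 0.4, -1.4]
grip_width: 0.02
```

Run:
```python
from head import *
st(); togo([.5077,-.2104,.24],[180,0,-81.2])
```

```text
{'time_s': 23.1167, 'qpos': [-18.3807, 7.4259, 41.6529, 100.8398, -5.0906, 73.5849, -56.7364], 'tool_pos': [0.5065, -0.2103, 0.1666], 'tool_rot': [-179.9607, -0.0775, -81.2048], 'force': [-0.1722, 0.3563, -1.4077], 'grip_width': 0.02}
dp [ 0.0004 -0.0012 -0.0734] rot [-0.04 -0.08 -0.  ]
```

Request:
carry_out(plan=[{"grip": 1,"dp": [0,-0.001,-0.012],"rotation": [0,0,0]},{"grip": 1,"dp": [0,0,-0.015],"rotation": [0,0,0]},{"grip": 1,"dp": [0,0,-0.015],"rotation": [0,0,0]},{"grip": 1,"dp": [0,0,-0.012],"rotation": [0,0,0]},{"grip": 1,"dp": [0,0,0],"rotation": [0,0,0]}])

```text
time_s: 23.53
tool_pos: [0.5071, -0.2101, 0.2247]
tool_rot: [-179.9, -0.1, -81.2]
force: [0.5, -0.1, -1.9]
grip_width: 0.0199
```

Run:
```python
from head import *
st(); togo([.5077,-.2104,.31],[180,0,-81.2])
```

```text
{'time_s': 23.5333, 'qpos': [-19.0132, 5.2806, 41.7024, 95.9434, -3.5668, 80.0023, -58.0326], 'tool_pos': [0.5071, -0.2101, 0.2247], 'tool_rot': [-179.8915, -0.0633, -81.2131], 'force': [0.4852, -0.1297, -1.8952], 'grip_width': 0.0199}
dp [ 0.0005 -0.0007 -0.0853] rot [-0.11 -0.06 -0.01]
```

Request:
carry_out(plan=[{"grip": 1,"dp": [0,0,-0.015],"rotation": [0,0,0]},{"grip": 1,"dp": [0,0,-0.018],"rotation": [0,0,0]},{"grip": 1,"dp": [0,0,-0.018],"rotation": [0,0,0]},{"grip": 1,"dp": [0,0,-0.018],"rotation": [0,0,0]},{"grip": 1,"dp": [0,0,-0.012],"rotation": [0,0,0]},{"grip": 1,"dp": [0,0,0],"rotation": [0,0,0]}])

```text
time_s: 24.03
tool_pos: [0.505, -0.2095, 0.3058]
tool_rot: [179.9, 0.1, -81.2]
force: [0.6, -0.2, -1.8]
grip_width: 0.0195
```

Run:
```python
from head import *
o=st()
p=env.camera_params('scene');q=env.camera_params('top')
def ring(im,box):
    h=cv2.cvtColor(im,cv2.COLOR_BGR2HSV);x0,y0,x1,y1=box
    m=cv2.inRange(h[y0:y1,x0:x1],(12,90,90),(32,255,255))
    n,l,s,c=cv2.connectedComponentsWithStats(m);r=[]
    for i in range(1,n):
        if s[i][4]<8: continue
        pts=cv2.findNonZero((l==i).astype(np.uint8));hl=cv2.convexHull(pts)
        e=cv2.fitEllipse(hl) if len(hl)>4 else cv2.minAreaRect(pts)
        r.append(((e[0][0]+x0,e[0][1]+y0),s[i].tolist(),e[1]))
    return r
S=[];Tt=[]
for f in('s0','s4','s5','s7'):
    r=ring(cv2.imread(f'pics/{f}.png'),(275,175,305,210));print(f,r);S.append(r)
for f in('t0','t7'):
    r=ring(cv2.imread(f'pics/{f}.png'),(255,185,282,210));print(f,r)
    for k in r: print(onz(q,*k[0],.161))
for k in S[0]: print('scene upper',onz(p,*k[0],.161),'lower',onz(p,*k[0],.111))
```

```text
{'time_s': 24.0333, 'qpos': [-19.3365, 3.9935, 41.8003, 87.8718, -2.6522, 89.2855, -58.7975], 'tool_pos': [0.505, -0.2095, 0.3058], 'tool_rot': [179.8796, 0.0627, -81.2314], 'force': [0.5529, -0.1652, -1.844], 'grip_width': 0.0195}
s0 [((287.2727527618408, 181.80854177474976), [7, 4, 12, 7, 45], (7.091516017913818, 11.49499225616455)), ((287.5361080169678, 198.00447273254395), [7, 20, 12, 7, 45], (6.672425270080566, 11.34460163116455))]
s4 [((287.2727527618408, 181.80854177474976), [7, 4, 12, 7, 45], (7.091516017913818, 11.49499225616455)), ((287.5, 198.0), [7, 20, 12, 7, 46], (6.6367411613464355, 11.461470603942871))]
s5 [((287.2727527618408, 181.80854177474976), [7, 4, 12, 7, 45], (7.091516017913818, 11.49499225616455)), ((287.5361080169678, 198.00447273254395), [7, 20, 12, 7, 45], (6.672425270080566, 11.34460163116455))]
s7 [((287.2727527618408, 181.80854177474976), [7, 4, 12, 7, 45], (7.091516017913818, 11.49499225616455)), ((287.5361080169678, 198.00447273254395), [7, 20, 12, 7, 44], (6.672425270080566, 11.34460163116455))]
t0 []
t7 []
scene upper [0.58678095 0.11902988 0.161     ] lower [0.62292101 0.18751107 0.111     ]
scene upper [0.55329995 0.05450489 0.161     ] lower [0.58700144 0.11828643 0.111     ]
```

Request:
carry_out(plan=[{"grip": 1,"dp": [-0.025,-0.006,0],"rotation": [0,0,0]},{"grip": 1,"dp": [-0.032,-0.008,0],"rotation": [0,0,0]},{"grip": 1,"dp": [-0.032,-0.008,0],"rotation": [0,0,0]},{"grip": 1,"dp": [-0.032,-0.008,0],"rotation": [0,0,0]},{"grip": 1,"dp": [-0.032,-0.008,0],"rotation": [0,0,0]},{"grip": 1,"dp": [-0.032,-0.008,0],"rotation": [0,0,0]},{"grip": 1,"dp": [-0.032,-0.008,0],"rotation": [0,0,0]},{"grip": 1,"dp": [-0.032,-0.008,0],"rotation": [0,0,0]}])

```text
time_s: 24.7
tool_pos: [0.5268, 0.0431, 0.2965]
tool_rot: [179.4, -0.2, -82.6]
force: [0.2, 0.0, -1.2]
grip_width: 0.0195
```

Run:
```python
from head import *
o=st();togo([.537,.115,.306],[180,0,-81.2])
```

```text
{'time_s': 24.7, 'qpos': [-34.6753, 1.6845, 27.8308, 90.4606, -0.5674, 88.6294, -89.3889], 'tool_pos': [0.5268, 0.0431, 0.2965], 'tool_rot': [179.4181, -0.2131, -82.5534], 'force': [0.1553, 0.0296, -1.2018], 'grip_width': 0.0195}
dp [-0.07   -0.0193 -0.0099] rot [ 0.58 -0.21 -1.35]
```

Request:
carry_out(plan=[{"grip": 1,"dp": [-0.025,-0.006,-0.005],"rotation": [0.6,-0.2,-1.3]},{"grip": 1,"dp": [-0.025,-0.006,-0.005],"rotation": [0,0,0]},{"grip": 1,"dp": [-0.014,-0.006,-0.002],"rotation": [0,0,0]},{"grip": 1,"dp": [0,0,0],"rotation": [0,0,0]},{"grip": 1,"dp": [0,0,0],"rotation": [0,0,0]},{"grip": 1,"dp": [0,0,0],"rotation": [0,0,0]}])

```text
time_s: 25.2
tool_pos: [0.5333, 0.1207, 0.3028]
tool_rot: [179.6, -0.0, -80.3]
force: [0.3, -0.3, -2.3]
grip_width: 0.0198
```

```bash
cat > ring.py <<'E'
from head import *
def ring(im,box,lo=(12,90,90),hi=(32,255,255),mn=30):
    h=cv2.cvtColor(im,cv2.COLOR_BGR2HSV);x0,y0,x1,y1=box
    m=cv2.inRange(h[y0:y1,x0:x1],lo,hi);n,l,s,c=cv2.connectedComponentsWithStats(m);r=[]
    for i in range(1,n):
        if s[i][4]<mn: continue
        hl=cv2.convexHull(cv2.findNonZero((l==i).astype(np.uint8)))
        e=cv2.fitEllipse(hl) if len(hl)>4 else cv2.minAreaRect(hl)
        r.append(((e[0][0]+x0,e[0][1]+y0),(s[i]+[x0,y0,0,0,0]).tolist(),np.round(e[1],1)))
    return r
E
python3 - <<'E'
from ring import *
o=st();im,w=snap('wrist','w12.png')
print('expect ring',proj(w,[.587,.12,.161]).round(),'tip',proj(w,np.array(o['tool_pos'])+[.001,0,-.114]).round())
for k in ring(im,(100,60,460,245)): print(k,onz(w,*k[0],.161).round(4),onz(w,*k[0],.111).round(4))
cv2.imwrite('pics/c12.png',cv2.resize(im[60:260,140:420],(800,571),interpolation=cv2.INTER_CUBIC))
E
```

```text
{'time_s': 25.2, 'qpos': [-38.4276, 4.0333, 24.5131, 87.4906, -1.7004, 89.2253, -94.2005], 'tool_pos': [0.5333, 0.1207, 0.3028], 'tool_rot': [179.6127, -0.0006, -80.2668], 'force': [0.3142, -0.3056, -2.3328], 'grip_width': 0.0198}
expect ring [284. 132.] tip [273. 193.]
((281.69789123535156, 128.31381225585938), [266, 113, 32, 32, 295], array([31.6, 31.8])) [0.5903 0.1224 0.161 ] [0.5879 0.1207 0.111 ]
```

View pics/c12.png

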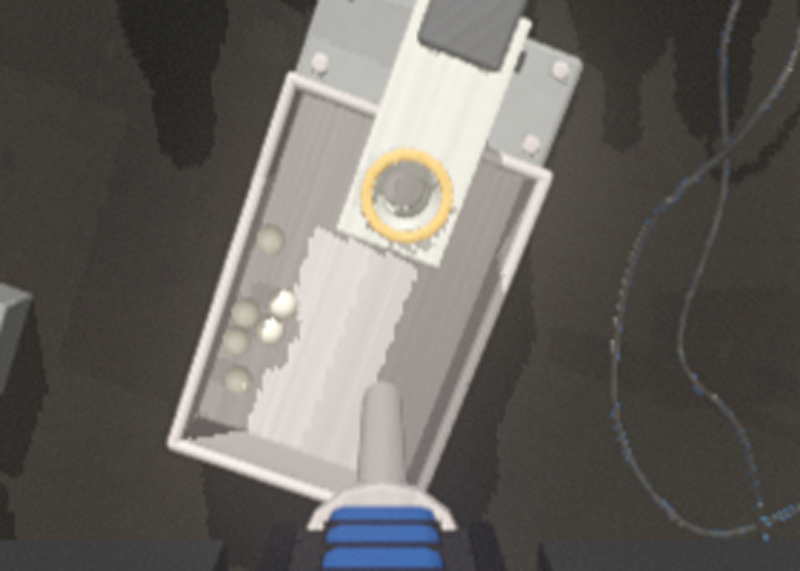

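Crop: rod hangs straight, tip at image (273.7,193), ring centre (281.7,128.3); the six balls are at the left of the trough. The shaft axis lies about 2 mm along tool +y from the TCP, and wrist-based mill axis is (0.590,0.122). Moving over it.

Request:
carry_out(plan=[{"grip": 1,"dp": [0.002,-0.014,0],"rotation": [0.4,0,0.4]},{"grip": 1,"dp": [0.002,-0.014,0],"rotation": [0,0,0.4]},{"grip": 1,"dp": [0.002,-0.014,0],"rotation": [0,0,0]},{"grip": 1,"dp": [0.002,-0.012,0],"rotation": [0,0,0]},{"grip": 1,"dp": [0,0,0],"rotation": [0,0,0]},{"grip": 1,"dp": [0,0,0],"rotation": [0,0,0]},{"grip": 1,"dp": [0,0,0],"rotation": [0,0,0]}])

```text
time_s: 25.83
tool_pos: [0.59, 0.105, 0.3035]
tool_rot: [-180.0, -0.2, -82.3]
force: [1.2, 0.2, -1.8]
grip_width: 0.0197
```

```bash
cat > chk.py <<'E'
from ring import *
def chk(f,A=(.590,.1222)):
    o=st();im,w=snap('wrist',f);R=Ro.from_euler('xyz',o['tool_rot'],degrees=True)
    th=np.linspace(0,2*np.pi,73);C=lambda c,z,r:np.array([proj(w,[c[0]+r*np.cos(t),c[1]+r*np.sin(t),z]) for t in th])
    h=cv2.cvtColor(im,cv2.COLOR_BGR2HSV);m=cv2.inRange(h,(12,90,90),(32,255,255));m[245:]=0
    n,l,s,_=cv2.connectedComponentsWithStats(m);M=np.isin(l,[i for i in range(1,n) if s[i][4]>25 and 200<s[i][0]<330]);ys,xs=np.nonzero(M)
    if len(xs): print('ring seen L,R,T',xs.min(),xs.max()+1,ys.min())
    e=C(A,.161,.0155);print('ring expected L,R,T',e[:,0].min().round(1),e[:,0].max().round(1),e[:,1].min().round(1))
    b=np.array(o['tool_pos'])+R.apply([0,.002,.114]);t=C(b,b[2],.0035);print('tip exp L,R,T',t[:,0].min().round(1),t[:,0].max().round(1),t[:,1].min().round(1),'tip',b.round(4))
    g=cv2.cvtColor(im,cv2.COLOR_BGR2GRAY)
    v=int(t[:,1].min())+14;print(v,g[v,255:292].tolist())
    print('col',[int(x) for x in g[170:215,int(t[:,0].mean())]])
    togo([A[0]+.002,A[1],o['tool_pos'][2]],[180,0,-81])
E
python3 -c "
from chk import *
chk('w13.png')"
```

```text
{'time_s': 25.8333, 'qpos': [-35.2094, 10.8743, 26.704, 80.6048, -4.6264, 89.6468, -91.1757], 'tool_pos': [0.59, 0.105, 0.3035], 'tool_rot': [-179.9834, -0.2367, -82.2835], 'force': [1.2371, 0.1638, -1.7971], 'grip_width': 0.0197}
ring seen L,R,T 240 271 171
ring expected L,R,T 239.3 271.0 170.3
tip exp L,R,T 269.3 277.1 193.3 tip [0.5882 0.1043 0.1895]
207 [215, 218, 218, 215, 215, 216, 215, 217, 213, 197, 198, 170, 174, 182, 189, 191, 191, 193, 192, 191, 189, 185, 180, 173, 164, 151, 158, 160, 157, 158, 155, 148, 127, 122, 119, 124, 150]
col [244, 243, 243, 242, 242, 242, 242, 243, 243, 243, 243, 242, 241, 241, 241, 241, 239, 237, 234, 222, 200, 177, 166, 173, 188, 194, 195, 195, 195, 194, 194, 195, 194, 193, 195, 193, 194, 192, 194, 192, 193, 194, 194, 193, 193]
dp [-0.0169 -0.0044  0.0001] rot [-0.02 -0.24 -1.29]
```

Request:
carry_out(plan=[{"grip": 1,"dp": [-0.009,-0.002,0],"rotation": [0,-0.2,-1]},{"grip": 1,"dp": [-0.007,-0.002,0],"rotation": [0,0,0]},{"grip": 1,"dp": [0,0,0.005],"rotation": [0,0,0]},{"grip": 1,"dp": [0,0,0.005],"rotation": [0,0,0]},{"grip": 1,"dp": [0,0,0],"rotation": [0,0,0]},{"grip": 1,"dp": [0,0,0],"rotation": [0,0,0]},{"grip": 1,"dp": [0,0,0],"rotation": [0,0,0]}])

```text
time_s: 26.47
tool_pos: [0.5894, 0.1243, 0.293]
tool_rot: [180.0, 0.1, -81.0]
force: [-0.2, -0.0, -2.2]
grip_width: 0.0198
```

```bash
python3 -c "
from chk import *
chk('w14.png')"
```

```text
{'time_s': 26.4667, 'qpos': [-36.0742, 11.2696, 25.9334, 81.2829, -5.0154, 88.5617, -91.4736], 'tool_pos': [0.5894, 0.1243, 0.293], 'tool_rot': [179.9982, 0.1111, -81.0229], 'force': [-0.2481, -0.0354, -2.1823], 'grip_width': 0.0198}
ring seen L,R,T 213 292 0
ring expected L,R,T 259.5 292.1 174.2
tip exp L,R,T 269.3 277.1 193.3 tip [0.5873 0.1242 0.179 ]
207 [226, 226, 227, 228, 230, 230, 228, 221, 219, 219, 214, 174, 176, 186, 192, 195, 195, 196, 197, 196, 193, 190, 185, 178, 168, 174, 226, 201, 193, 205, 243, 244, 241, 239, 221, 166, 159]
col [243, 242, 242, 241, 231, 232, 231, 223, 198, 175, 168, 168, 164, 150, 180, 205, 191, 179, 168, 164, 158, 168, 173, 170, 189, 197, 199, 198, 198, 198, 198, 196, 198, 198, 199, 197, 198, 197, 197, 197, 198, 197, 198, 197, 198]
dp [ 0.0025 -0.0022  0.0001] rot [-0.01  0.11 -0.03]
```

Request:
carry_out(plan=[{"grip": 1,"dp": [0.0025,-0.002,0],"rotation": [0,0.1,0]},{"grip": 1,"dp": [0,0,0.003],"rotation": [0,0,0]},{"grip": 1,"dp": [0,0,0.004],"rotation": [0,0,0]},{"grip": 1,"dp": [0,0,0.003],"rotation": [0,0,0]},{"grip": 1,"dp": [0,0,0],"rotation": [0,0,0]},{"grip": 1,"dp": [0,0,0],"rotation": [0,0,0]}])

```text
time_s: 27.02
tool_pos: [0.5924, 0.1209, 0.2822]
tool_rot: [-180.0, -0.0, -81.1]
force: [-0.5, 0.2, -1.6]
grip_width: 0.0194
```

```bash
python3 -c "
from chk import *
chk('w15.png')"
```

```text
{'time_s': 27.0167, 'qpos': [-35.8288, 11.6156, 26.0274, 82.1324, -5.0481, 87.3814, -91.1483], 'tool_pos': [0.5924, 0.1209, 0.2822], 'tool_rot': [-179.9683, -0.0251, -81.1109], 'force': [-0.5352, 0.2093, -1.5912], 'grip_width': 0.0194}
ring seen L,R,T 207 288 0
ring expected L,R,T 254.6 288.1 178.9
tip exp L,R,T 269.3 277.0 193.3 tip [0.5905 0.1206 0.1682]
207 [245, 242, 242, 238, 226, 223, 206, 217, 220, 226, 226, 183, 177, 185, 193, 195, 196, 195, 198, 196, 194, 190, 186, 178, 167, 170, 215, 203, 209, 240, 232, 240, 227, 169, 159, 160, 163]
col [243, 243, 244, 245, 244, 244, 244, 243, 238, 231, 231, 228, 219, 194, 175, 171, 165, 155, 134, 131, 139, 156, 163, 175, 193, 197, 199, 198, 198, 198, 198, 197, 198, 197, 198, 198, 198, 198, 198, 197, 198, 197, 196, 197, 197]
dp [-0.0013  0.0002 -0.    ] rot [-0.02 -0.03 -0.11]
```

Request:
carry_out(plan=[{"grip": 1,"dp": [-0.0013,0,0.003],"rotation": [0,0,0]},{"grip": 1,"dp": [0,0,0.004],"rotation": [0,0,0]},{"grip": 1,"dp": [0,0,0.004],"rotation": [0,0,0]},{"grip": 1,"dp": [0,0,0.003],"rotation": [0,0,0]},{"grip": 1,"dp": [0,0,0],"rotation": [0,0,0]},{"grip": 1,"dp": [0,0,0],"rotation": [0,0,0]}])

```text
time_s: 27.57
tool_pos: [0.592, 0.1226, 0.2666]
tool_rot: [-180.0, -0.0, -81.1]
force: [0.0, 0.3, -1.8]
grip_width: 0.0198
```

```bash
python3 -c "
from h import *
st();togo([.592,.1222,.24],[180,0,-81])"
```

```text
{'time_s': 27.5667, 'qpos': [-35.9522, 11.7446, 25.8911, 83.7377, -5.0927, 85.6738, -91.2414], 'tool_pos': [0.592, 0.1226, 0.2666], 'tool_rot': [-179.9878, -0.0208, -81.0914], 'force': [0.0237, 0.3262, -1.8226], 'grip_width': 0.0198}
dp [0.0004 0.     0.0266] rot [-0.01 -0.02 -0.09]
```

Request:
carry_out(plan=[{"grip": 1,"dp": [0,0,0.004],"rotation": [0,0,0]},{"grip": 1,"dp": [0,0,0.005],"rotation": [0,0,0]},{"grip": 1,"dp": [0,0,0.005],"rotation": [0,0,0]},{"grip": 1,"dp": [0,0,0.005],"rotation": [0,0,0]},{"grip": 1,"dp": [0,0,0.004],"rotation": [0,0,0]},{"grip": 1,"dp": [0,0,0],"rotation": [0,0,0]},{"grip": 1,"dp": [0,0,0],"rotation": [0,0,0]}])

```text
time_s: 28.15
tool_pos: [0.5918, 0.1225, 0.2406]
tool_rot: [180.0, -0.0, -81.1]
force: [0.1, -0.2, -1.9]
grip_width: 0.0196
```

```bash
python3 -c "
from h import *
st();togo([.592,.1222,.21],[180,0,-81])"
```

```text
{'time_s': 28.15, 'qpos': [-35.9388, 12.1013, 25.7715, 86.266, -5.2429, 82.8614, -91.1072], 'tool_pos': [0.5918, 0.1225, 0.2406], 'tool_rot': [179.9751, -0.0283, -81.0949], 'force': [0.0574, -0.2487, -1.853], 'grip_width': 0.0196}
dp [ 0.0003 -0.0002  0.0306] rot [ 0.02 -0.03 -0.09]
```

Request:
carry_out(plan=[{"grip": 1,"dp": [0,0,0.005],"rotation": [0,0,0]},{"grip": 1,"dp": [0,0,0.005],"rotation": [0,0,0]},{"grip": 1,"dp": [0,0,0.005],"rotation": [0,0,0]},{"grip": 1,"dp": [0,0,0.005],"rotation": [0,0,0]},{"grip": 1,"dp": [0,0,0.005],"rotation": [0,0,0]},{"grip": 1,"dp": [0,0,0],"rotation": [0,0,0]},{"grip": 1,"dp": [0,0,0],"rotation": [0,0,0]}])

```text
time_s: 28.73
tool_pos: [0.5918, 0.1224, 0.2128]
tool_rot: [180.0, -0.0, -81.1]
force: [0.3, 0.2, -2.5]
grip_width: 0.0196
```

```bash
python3 -c "
from h import *
st();togo([.592,.1222,.16],[180,0,-81])"
```

```text
{'time_s': 28.7333, 'qpos': [-35.8733, 12.6663, 25.641, 88.7928, -5.5002, 79.8283, -90.8979], 'tool_pos': [0.5918, 0.1224, 0.2128], 'tool_rot': [179.9726, -0.0322, -81.0961], 'force': [0.2959, 0.2499, -2.4825], 'grip_width': 0.0196}
dp [ 0.0002 -0.0002  0.0528] rot [ 0.03 -0.03 -0.1 ]
```

Request:
carry_out(plan=[{"grip": 1,"dp": [0,0,0.005],"rotation": [0,0,0]},{"grip": 1,"dp": [0,0,0.005],"rotation": [0,0,0]},{"grip": 1,"dp": [0,0,0.005],"rotation": [0,0,0]},{"grip": 1,"dp": [0,0,0.005],"rotation": [0,0,0]},{"grip": 1,"dp": [0,0,0.005],"rotation": [0,0,0]},{"grip": 1,"dp": [0,0,0],"rotation": [0,0,0]},{"grip": 1,"dp": [0,0,0],"rotation": [0,0,0]}])

```text
time_s: 29.32
tool_pos: [0.5918, 0.1225, 0.185]
tool_rot: [180.0, -0.0, -81.1]
force: [0.0, -0.3, -2.0]
grip_width: 0.0198
```

```bash
python3 -c "
from h import *
st();togo([.592,.1222,.16],[180,0,-81])"
```

```text
{'time_s': 29.3167, 'qpos': [-35.7615, 13.4229, 25.501, 91.126, -5.8585, 76.8117, -90.6218], 'tool_pos': [0.5918, 0.1225, 0.185], 'tool_rot': [179.9742, -0.0332, -81.0937], 'force': [0.043, -0.3406, -1.9933], 'grip_width': 0.0198}
dp [ 0.0003 -0.0002  0.025 ] rot [ 0.03 -0.03 -0.09]
```

Request:
carry_out(plan=[{"grip": 1,"dp": [0,0,0.005],"rotation": [0,0,0]},{"grip": 1,"dp": [0,0,0.005],"rotation": [0,0,0]},{"grip": 1,"dp": [0,0,0.005],"rotation": [0,0,0]},{"grip": 1,"dp": [0,0,0.005],"rotation": [0,0,0]},{"grip": 1,"dp": [0,0,0.001],"rotation": [0,0,0]},{"grip": 1,"dp": [0,0,0],"rotation": [0,0,0]},{"grip": 1,"dp": [0,0,0],"rotation": [0,0,0]},{"grip": 1,"dp": [0,0,0],"rotation": [0,0,0]}])

```text
time_s: 29.98
tool_pos: [0.5918, 0.1225, 0.1617]
tool_rot: [180.0, -0.0, -81.1]
force: [-0.1, -0.5, -2.1]
grip_width: 0.0198
```

Run:
```python
from h import *
o=st();togo([.592,.1222,.16],[180,0,-81])
a,p=snap('scene','s9.png')
# tilt/height of blue head in the scene view and the collar/ring rows
h=cv2.cvtColor(a,cv2.COLOR_BGR2HSV)
A=[.590,.1222]
for z in(.161,.176,.180,.2): print(z,proj(p,A+[z]).round(1))
u=int(round(proj(p,A+[.17])[0]));print([ (r,tuple(map(int,h[r,u]))) for r in range(164,188)])
m=cv2.inRange(h,(100,100,60),(125,255,255))[150:185,270:310];ys,xs=np.nonzero(m);print('blue rows',ys.min()+150,ys.max()+150,'cols',xs.min()+270,xs.max()+270)
m=cv2.inRange(h,(0,150,90),(8,255,255));ys,xs=np.nonzero(m[155:200,200:250]);print('cup red rows',ys.min()+155,ys.max()+155,'cols',xs.min()+200,xs.max()+200)
b=cv2.imread('pics/s0.png');d=cv2.absdiff(a,b).max(2)
for n,(x0,y0,x1,y1) in dict(timer=(230,288,275,322),amber=(300,160,318,178),flask=(258,146,284,184)).items(): print(n,'changed px',int((d[y0:y1,x0:x1]>40).sum()))
```

```text
{'time_s': 29.9833, 'qpos': [-35.628, 14.2084, 25.3712, 92.9352, -6.2358, 74.2954, -90.3319], 'tool_pos': [0.5918, 0.1225, 0.1617], 'tool_rot': [179.9735, -0.0358, -81.0898], 'force': [-0.1345, -0.4523, -2.0773], 'grip_width': 0.0198}
dp [ 0.0003 -0.0002  0.0017] rot [ 0.03 -0.04 -0.09]
0.161 [287.8 180.9]
0.176 [287.8 175.9]
0.18 [287.8 174.6]
0.2 [287.8 167.8]
[(164, (103, 105, 34)), (165, (114, 112, 32)), (166, (15, 46, 22)), (167, (116, 115, 31)), (168, (102, 131, 33)), (169, (111, 96, 37)), (170, (144, 53, 24)), (171, (114, 92, 39)), (172, (113, 110, 37)), (173, (96, 123, 31)), (174, (108, 187, 82)), (175, (108, 204, 110)), (176, (110, 124, 119)), (177, (10, 32, 214)), (178, (11, 32, 158)), (179, (11, 31, 117)), (180, (13, 27, 112)), (181, (9, 27, 121)), (182, (16, 36, 121)), (183, (13, 29, 123)), (184, (20, 145, 223)), (185, (19, 193, 196)), (186, (25, 25, 231)), (187, (26, 30, 136))]
blue rows 158 176 cols 281 293
cup red rows 167 184 cols 216 225
timer changed px 0
amber changed px 1
flask changed px 73
```

Run:
```python
from h import *
a=cv2.imread('pics/s9.png');b=cv2.imread('pics/s0.png');c=cv2.imread('pics/s7.png')
for n,x in(('s9',a),('s7',c)):
    d=(cv2.absdiff(x,b).max(2)>40)[146:184,258:284];ys,xs=np.nonzero(d)
    print(n,len(xs),(ys.min()+146,ys.max()+146,xs.min()+258,xs.max()+258,'V now',x.max(2)[146:184,258:284][d].mean()) if len(xs) else '')
st();env.sign_off();print('signed')
```

```text
s9 73 (np.int64(146), np.int64(183), np.int64(279), np.int64(283), 'V now', np.float64(72.82191780821918))
s7 0 
{'time_s': 30.0333, 'qpos': [-35.6325, 14.2067, 25.3762, 92.9311, -6.2353, 74.2935, -90.3336], 'tool_pos': [0.5919, 0.1225, 0.1618], 'tool_rot': [179.9816, -0.0365, -81.0912], 'force': [-0.8075, 0.1815, -2.3408], 'grip_width': 0.0196}
the job is handed in; nothing more can be done
signed
```

The job is done and handed in at about 30 s of robot time, but `sign_off` gives no verdict, so what follows rests on my own checks.

**Cup and balls:** I tipped the cup over the trough with its spout along the mill's +y, and stood it upright on the worktop near where it started. A close view before the insertion showed all six balls in the trough. In the last scene picture the red grip covers the same rows as at the start.

**Shaft:** I took the larger shaft by its blue head and threaded it through both bushings, with no contact force seen on the way down.
- The fingers still hold it, at 19.6 mm opening.
- By the reported pose it is within about 0.1° of vertical and about 1 mm off the axis I measured.
- The tip is at about 48 mm, and the collar about 16 mm above the upper ring. Both come from the tip-to-TCP distance at the grasp. The last scene picture also shows bare rod between collar and ring.

**Bystanders:** the pixels around the amber bottle and timer match the first picture. The flask area differs only in a 5-pixel strip next to the gripper. It showed no change before the insertion, so I take that as the gripper covering it.

**Failed or disagreed:**
- The first two cup grasps closed on air. In the first I lifted before the jaws had shut. In the second the shut fingers were above the grip, because the real fingertips sit about 30 mm behind the reported TCP. I corrected for this by camera.
- The spout faced the robot at first, not to its right as described.
- The cameras disagreed by up to 4 mm on the mill axis, so I used the wrist view of ring and shaft tip together.

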